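# Marking culture-flask colonies on the colony counter

### The arm

A 7-joint arm with a two-finger parallel gripper is mounted at the origin on the work surface. World frame = base frame: x ahead of the robot, y to its left, z up, the work surface at z = 0. Lengths are in m, angles in rad, forces in N, time in s.
With the tool pointing down it reaches from about 0.4 to 0.85 m from the base axis. Payload 4.5 kg.
Tool frame: the origin (TCP) lies midway between the tips of the shut fingers; the grasp point (between the pads) lies 19 mm behind it; z points along the fingers, y is the line along which they close (so a half turn about z gives the same grasp; the last joint's range is limited). The gripper opens to 88 mm and grips with 3 to 60 N. Pads are 18 mm wide; open, the fingers measure 123 mm over their backs; the gripper's body (75 mm by 187 mm) begins 45 mm behind the grasp point.
Start: joints at [1.189, 0.689, -0.195, 1.565, 0.157, 0.902, -0.215], TCP at [0.252, -0.572, 0.203] pointing down, gripper open.
Joint ranges: [-3.01, 3.01], [-0.46, 2.08], [-1.47, 1.51], [0.13, 2.56], [-1, 4.14], [0.04, 2.09], [-2.66, 2.66]. Speed limits (rad/s): [2.57, 2.57, 3.14, 3.14, 3.14, 3.14, 3.14].

### API

Orientations are given as a unit quaternion [x, y, z, w].
In Python, from plant import sensors, eyes, finish_job gives the robot as it stands.
- The arm moves only by the tool send_rows, never from a script. Its argument "rows" is text: rows parted by semicolons, each of 4 numbers parted by spaces: the shift along the tool's x, y, z normalised to -1 to 1, where 1 is 30 cm, then the turn about the tool's z normalised to -1 to 1, where 1 is 2 pi rad. A call has 1 to 10 rows; each row is the pose to reach, as a shift and turn from the pose commanded when the call began, along the tool's axes at that moment, turning the shorter way round; what a row does not reach only later rows make up. A row lasts 1/12 s, in which the tool goes at most 41.7 mm and 7.16 degrees, less where a joint would pass 70% of its speed; a pose out of reach is approached as far as the arm can. A call with a number of a shift or a turn outside -1 to 1 is refused whole. A call with a gripper value outside its range is refused whole. "jaw" is the closure, from -1 (fully open) to 1 (shut), set as the call begins (left out, the last holds). The fingers move at their own pace and stop on an object; "force" is the grip in N (left out, the last holds). Time passes only in rows, so rows that repeat a pose let the fingers close. It gives the time, the measured TCP pose, the force, the opening and the grip force at its end, in the units of the state.
- sensors.get_state(): the state, without advancing time (a new reading comes with each control period).
- eyes.snapshot(name): name is "side" or "top" or "wrist"; returns (picture, depth): 384x512x3 uint8, red, green, blue; 384x512 float32, m along the optical axis (not along the pixel's ray), 0 where there is no reading.
- eyes.calibration(name): a dict with "fov_y" (degrees; the focal length in pixels is half the picture's height over the tangent of half this angle, whatever the lens; pixels are square), "cx", "cy" (the principal point, pixels), "world_from_camera" (4x4, takes a point from camera to world coordinates). Camera axes: x right, y down, z forward; pixel columns grow to the right and rows downward; lengths in m; the calibration is good to about 2 mm. The wrist camera is an equidistant fisheye: a pixel r from the principal point sees the ray r / f radians off the axis. A picture is of the moment at which its call begins: read the wrist's pose just before it. calibration takes no time and is no camera call; for the wrist camera it gives the pose at the moment of the call.
- finish_job(): hands the job in; it is judged then, once.
The state is a dict: "clock": time; "q": joint angles; "qd": joint speeds; "joint_torque": joint torques, N m; "tool_pos": TCP position; "eef_rot": TCP orientation; "contact_force": force on the tool from outside, world axes, zero at the start; "moment": the same for the moment, N m; "opening": opening from 0.0 (shut) to 1.0 (fully open); "finger_force": force on a finger pad.
Only numpy, scipy, OpenCV 4.12 (cv2) and the standard library are available. Lean on these libraries where they do the work, as an engineer would, in place of code of your own. Each camera call takes 0.05 s, during which the arm holds its last target. There are 200 camera calls.

### The job

Work through the culture flasks lying in a row on the bench liner in the order of the record sheet, which starts with the flask nearest the robot and goes outward: lay each flask flat on the colony counter, slide it until its cream colony sits under the tip of the marking pen, press the pen's head fully down to its stop so the colony is dotted and counted, and let the pen spring back. Put the marked flasks in the green basket, each lying flat on the basket floor with the colony side still up. Leave the other things on the bench where they are.

Things in the scene. Friction and masses are not known exactly. Their poses are not given: they have to be found in the camera images.
- flask1: clear culture flask lying flat, first in the row (least x); may be absent; about 70 g. Body 76 (x) x 50 (y) x 26 mm high; white screw cap 24 mm across, axis along x 13 mm above the underside, from x = -78 to -54 mm, lowest point 1 mm above the underside. Origin: centre of the body's underside, z up. Starts with its cap towards the counter (world -y), within 0.25 rad
- spot1 (a point): the colony of flask1: a flat cream disc 10 mm across on the upper face, 26 mm above the underside, at flask x, y = 10, -11 mm; this point is its centre
- flask2: clear culture flask lying flat, second in the row; may be absent; about 70 g. Body 76 (x) x 50 (y) x 26 mm high; white screw cap 24 mm across, axis along x 13 mm above the underside, from x = -78 to -54 mm, lowest point 1 mm above the underside. Origin: centre of the body's underside, z up. Starts with its cap towards the counter (world -y), within 0.25 rad
- spot2 (a point): the colony of flask2: a flat cream disc 10 mm across on the upper face, 26 mm above the underside, at flask x, y = 26, 4 mm; this point is its centre
- flask3: clear culture flask lying flat, third in the row; may be absent; about 70 g. Body 76 (x) x 50 (y) x 26 mm high; white screw cap 24 mm across, axis along x 13 mm above the underside, from x = -78 to -54 mm, lowest point 1 mm above the underside. Origin: centre of the body's underside, z up. Starts with its cap towards the counter (world -y), within 0.25 rad
- spot3 (a point): the colony of flask3: a flat cream disc 10 mm across on the upper face, 26 mm above the underside, at flask x, y = 16, 13 mm; this point is its centre
- flask4: clear culture flask lying flat, last in the row (most x); may be absent; about 70 g. Body 76 (x) x 50 (y) x 26 mm high; white screw cap 24 mm across, axis along x 13 mm above the underside, from x = -78 to -54 mm, lowest point 1 mm above the underside. Origin: centre of the body's underside, z up. Starts with its cap towards the counter (world -y), within 0.25 rad
- spot4 (a point): the colony of flask4: a flat cream disc 10 mm across on the upper face, 26 mm above the underside, at flask x, y = 8, 5 mm; this point is its centre
- counter: colony counter, fixed: cream case, flat top 65 mm above the bench with a flush lit window, x -135 (front) to 115 mm, 280 mm wide. Origin on the bench straight below the pen. Pen column (16 mm thick) at x 70, y -53 mm; cross arm from it to the pen sleeve (22 mm across), 48 mm above the case top: work goes in from the front. Magnifier 72 mm across over x 58, y 86 mm, 120 mm above the top
- pen_tip (a point): writing tip of the marking pen, pointing straight down; with the pen up it is 36.5 mm above the case top, 10.5 mm above the upper face of a flask lying there. The tip yields up to 4 mm on a light spring, so it rests on the flask when the pen is down
- pen_head (a point): centre of the top of the pen's black mushroom head, 29 mm across, 103 mm above the case top when up; pressed from above. 20 mm or so of coil spring shows below it
- pen (a joint): how far the pen is pressed, m: 0 up, 0.012 at its stop; springs back by itself; takes 2.5 N to start and 5.5 N at the stop
- basket: green plastic drying basket, fixed, origin centre of the underside: 320 (x) x 170 (y) x 50 mm high, walls 4 mm, inner floor 4 mm above the underside
- dishes: stack of three closed petri dishes, 91 mm across, 41 mm high; bystander. Origin: centre of its underside
- dish: single closed petri dish, 91 mm across, 14 mm high; bystander. Origin: centre of its underside
- cup1: red-capped specimen cup, 45 mm across, 54 mm high; bystander. Origin: centre of its underside
- cup2: another red-capped specimen cup, 45 mm across, 54 mm high; bystander. Origin: centre of its underside
- beaker: empty glass beaker, 68 mm across, 85 mm high; bystander. Origin: centre of its underside
- marker: white and blue felt marker lying on the bench, 125 mm long, 11 mm thick, along its x; bystander. Origin: centre of its underside

How it is judged:
On the way, in this order (a step that is already met when the one before it is completed fails the run):
1. flask1's colony is dotted: it lies flat on the counter and the pen is fully down (its head 91 mm above the flask's underside) with its tip on the colony (z of pen_head in the frame of flask1 below 0.0925 m and z of flask1 in the frame of counter below 0.068 m and horizontal distance between pen_tip and spot1 below 0.005 m and angle between flask1's own z axis and vertical below 0.1 rad), for 0.1 s.
2. flask2's colony is dotted: it lies flat on the counter and the pen is fully down (its head 91 mm above the flask's underside) with its tip on the colony (z of pen_head in the frame of flask2 below 0.0925 m and z of flask2 in the frame of counter below 0.068 m and horizontal distance between pen_tip and spot2 below 0.005 m and angle between flask2's own z axis and vertical below 0.1 rad), for 0.1 s.
3. flask3's colony is dotted: it lies flat on the counter and the pen is fully down (its head 91 mm above the flask's underside) with its tip on the colony (z of pen_head in the frame of flask3 below 0.0925 m and z of flask3 in the frame of counter below 0.068 m and horizontal distance between pen_tip and spot3 below 0.005 m and angle between flask3's own z axis and vertical below 0.1 rad), for 0.1 s.
4. flask4's colony is dotted: it lies flat on the counter and the pen is fully down (its head 91 mm above the flask's underside) with its tip on the colony (z of pen_head in the frame of flask4 below 0.0925 m and z of flask4 in the frame of counter below 0.068 m and horizontal distance between pen_tip and spot4 below 0.005 m and angle between flask4's own z axis and vertical below 0.1 rad), for 0.1 s.
At the end, for the whole second after the job is handed in: every flask present lies at rest in the basket, its underside within 10 mm of the basket's underside level (on the floor, not on a wall or another flask), level within 0.15 rad with the colony side up, its origin within 140 mm (x) and 60 mm (y) of the basket's centre; the pen is up within 2 mm (x of flask1 in the frame of basket between -0.14 and 0.14 m and y of flask1 in the frame of basket between -0.06 and 0.06 m and z of flask1 in the frame of basket between 0 and 0.01 m and angle between each of flask1, flask2, flask3, flask4's own z axis and vertical below 0.15 rad and linear speed of each of flask1, flask2, flask3, flask4 below 0.02 m/s and x of flask2 in the frame of basket between -0.14 and 0.14 m and y of flask2 in the frame of basket between -0.06 and 0.06 m and z of flask2 in the frame of basket between 0 and 0.01 m and x of flask3 in the frame of basket between -0.14 and 0.14 m and y of flask3 in the frame of basket between -0.06 and 0.06 m and z of flask3 in the frame of basket between 0 and 0.01 m and x of flask4 in the frame of basket between -0.14 and 0.14 m and y of flask4 in the frame of basket between -0.06 and 0.06 m and z of flask4 in the frame of basket between 0 and 0.01 m and value of joint pen below 0.002 m); the robot touches nothing.
It fails at once if another thing on the bench is knocked over or moved more than 40 mm (distance of any of dishes, dish, cup1, cup2, beaker, marker from where it was at the start of the episode above 0.04 m or angle between any of dishes, dish, cup1, cup2, beaker, marker's own z axis and vertical above 0.6 rad).
Of flask1, flask2, flask3, flask4 only 3 to 4 are there at a start; the rules pass over those that are not, and their reading is None.
At some moment in a run one of flask1, flask2, flask3, flask4 may be knocked a few centimetres aside while the robot is not near it.
It also fails if it takes over 210 s, if anything falls off the work surface, if the arm or the gripper's body presses on something with over 40 N, if the wrist force passes 120 N, or if a joint passes its speed limit or range.

## Working session

There is one attempt and no reset: what is moved stays moved. The work goes in short steps, Python scripts to look and compute and a tool call to move; the robot and the scene stay as the last step left them, time stands still between calls to the robot, and variables do not carry over. Pictures are saved under pics/ and viewed, at most 14 in all, crops included, and the job is handed in when it is done.

Besides the shell and the picture viewer there is one more tool, called as name(argument=value, ...), one argument or row to a line, values as JSON. send_rows: Moves the arm, as the interface text tells. Scaled input: -1 to 1 covers 30 cm each way for a shift and 2 pi rad each way for a turn. Its arguments: {"type":"object","properties":{"rows":{"type":"string"},"jaw":{"type":"number"},"force":{"type":"number"}},"required":["rows"]}

```bash
ls; mkdir -p pics; python3 - <<'E'
from plant import sensors, eyes
import cv2, numpy as np
s=sensors.get_state(); print({k:np.round(v,3).tolist() for k,v in s.items()})
for n in ("side","top"):
    c=eyes.calibration(n); print(n,c["fov_y"],c["cx"],c["cy"],np.round(c["world_from_camera"],3).tolist())
    p,d=eyes.snapshot(n); cv2.imwrite(f"pics/{n}0.png",p[:,:,::-1]); np.savez(f"{n}0.npz",p=p,d=d)
c=eyes.calibration("wrist");print(c)
E
```

```text
pics
{'clock': 0.0, 'q': [1.189, 0.69, -0.195, 1.566, 0.157, 0.903, -0.215], 'qd': [-0.001, -0.0, -0.001, 0.001, -0.001, 0.001, -0.001], 'joint_torque': [-0.0, -52.755, -1.267, -15.343, -0.053, 0.007, 0.0], 'tool_pos': [0.252, -0.571, 0.202], 'eef_rot': [0.978, 0.206, -0.0, -0.001], 'contact_force': [-0.762, 0.173, 0.344], 'moment': [-0.007, 0.047, -0.01], 'finger_force': 0.0, 'opening': 0.999}
side 49.09324809442432 255.74698378505698 198.6366523191206 [[0.997, -0.061, 0.038, 0.542], [-0.071, -0.774, 0.63, -0.751], [-0.009, -0.631, -0.776, 1.083], [0.0, 0.0, 0.0, 1.0]]
top 49.176688369156025 253.4237392003689 192.4105962919461 [[-0.019, -0.984, 0.176, 0.385], [-1.0, 0.018, -0.003, 0.039], [-0.0, -0.176, -0.984, 1.132], [0.0, 0.0, 0.0, 1.0]]
{'fov_y': 65.70646984690485, 'cx': 254.89182291125724, 'cy': 195.68743969756292, 'world_from_camera': array([[ 4.03991620e-01, -8.80679179e-01, -2.47376141e-01,
         3.15971825e-01],
       [-9.14762626e-01, -3.89037015e-01, -1.08901512e-01,
        -5.43873294e-01],
       [-3.31181517e-04,  2.70285747e-01, -9.62780092e-01,
         3.83144421e-01],
       [ 0.00000000e+00,  0.00000000e+00,  0.00000000e+00,
         1.00000000e+00]])}
```

View pics/side0.png

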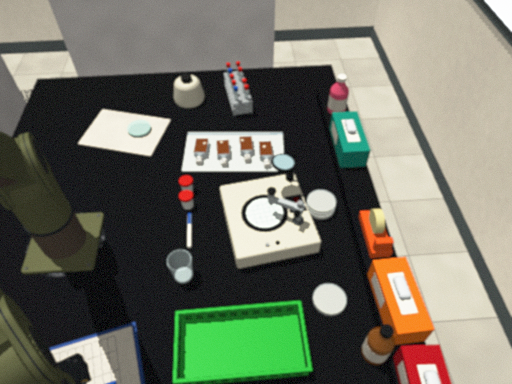

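View pics/top0.png

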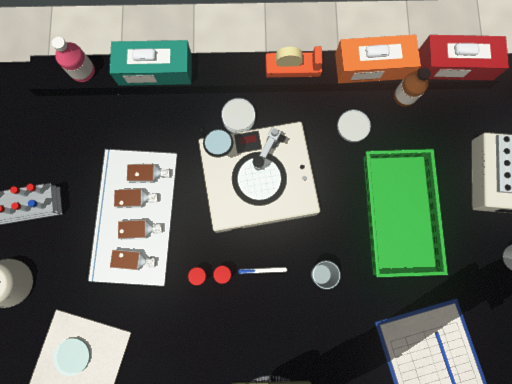

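The side and top views show all four flasks, cap towards -y. In the top view they sit at about (145,173), (130,198), (135,229) and (127,260). The counter's pen is near (259,160), the basket near (403,212), and the bystanders are clear of both.

```bash
cat > h.py <<'E'
import numpy as np, cv2
from plant import sensors, eyes
from scipy.spatial.transform import Rotation as R
def ray(c,u,v,wrist):
    f=192/np.tan(np.radians(c["fov_y"]/2)); x=(np.asarray(u,float)-c["cx"]);y=(np.asarray(v,float)-c["cy"])
    if wrist:
        r=np.hypot(x,y)+1e-9; t=r/f; return np.stack([np.sin(t)*x/r,np.sin(t)*y/r,np.cos(t)],-1)
    return np.stack([x/f,y/f,np.ones_like(x)],-1)
def onz(c,u,v,z,wrist=False):
    M=c["world_from_camera"]; d=ray(c,u,v,wrist)@M[:3,:3].T; o=M[:3,3]
    return o+d*((z-o[2])/d[...,2])[...,None]
def cloud(c,d,wrist=False):
    v,u=np.mgrid[:d.shape[0],:d.shape[1]]; r=ray(c,u,v,wrist); r=r/r[...,2:3]
    M=c["world_from_camera"]; P=(r*d[...,None])@M[:3,:3].T+M[:3,3]; P[d<=0]=np.nan; return P
def proj(c,p,wrist=False):
    M=c["world_from_camera"]; q=(np.asarray(p,float)-M[:3,3])@M[:3,:3]; f=192/np.tan(np.radians(c["fov_y"]/2))
    if not wrist: return np.stack([q[...,0]/q[...,2]*f+c["cx"],q[...,1]/q[...,2]*f+c["cy"]],-1)
    r=np.hypot(q[...,0],q[...,1])+1e-12; t=np.arctan2(r,q[...,2]); return np.stack([t*f*q[...,0]/r+c["cx"],t*f*q[...,1]/r+c["cy"]],-1)
def snap(name,tag):
    c=eyes.calibration(name); p,d=eyes.snapshot(name); cv2.imwrite(f"pics/{tag}.png",p[:,:,::-1]); np.savez(f"{tag}.npz",p=p,d=d,**c); return c,p,d
def to(target,yaw):
    """rows numbers from the present pose to TCP target, with tool-x heading yaw (tool down)"""
    s=sensors.get_state(); r=R.from_quat(s["eef_rot"]); m=r.as_matrix()
    t=(np.array(target)-s["tool_pos"])@m/0.3; h=np.arctan2(m[1,0],m[0,0])
    a=-(yaw-h); a=(a+np.pi)%(2*np.pi)-np.pi
    print("at",np.round(s["tool_pos"],4),"head",round(h,4),"tilt",round(np.degrees(np.arccos(-m[2,2])),2),"->",np.round(t,4),round(a/2/np.pi,4))
E
python3 - <<'E'
from h import *
for n in ("top","side"):
    z=np.load(n+"0.npz"); c=eyes.calibration(n); P=cloud(c,z["d"]); p=z["p"].astype(int)
    print(n)
    hsv=cv2.cvtColor(z["p"],cv2.COLOR_RGB2HSV)
    g=(abs(hsv[...,0].astype(int)-60)<15)&(hsv[...,1]>150)&(hsv[...,2]>70)
    Q=P[g]; Q=Q[(Q[:,2]>0.03)&(Q[:,0]<0.8)&(Q[:,1]<-.1)]
    print("basket rim",cv2.minAreaRect(Q[:,:2].astype(np.float32)),Q[:,2].mean(),np.nanpercentile(Q[:,2],98))
    br=(hsv[...,0]<15)&(hsv[...,1]>100)&(hsv[...,2]>50)&(hsv[...,2]<200)
    nn,l,st,ce=cv2.connectedComponentsWithStats(br.astype(np.uint8))
    for i in range(1,nn):
        if st[i,4]>60:
            q=P[l==i]; q=q[np.isfinite(q[:,0])]
            if len(q) and 0.3<q[:,0].mean()<0.8 and .1<q[:,1].mean()<.5: print("brown",st[i,4],np.round(np.median(q,0),3),cv2.minAreaRect(q[:,:2].astype(np.float32)))
    t=(abs(P[...,2]-0.065)<0.008)&(abs(P[...,1])<0.25)&(P[...,0]>.4)&(P[...,0]<.9)
    nn,l,st,ce=cv2.connectedComponentsWithStats(t.astype(np.uint8)); i=1+st[1:,4].argmax(); Q=P[l==i]
    print("counter",cv2.minAreaRect(Q[:,:2].astype(np.float32)),np.median(Q[:,2]))
    h=(P[...,2]>0.15)&(P[...,0]>.5)&(P[...,0]<.8)&(abs(P[...,1])<.2)
    print("high",np.round(P[h][:,:].tolist(),3)[::4].tolist()[:40])
E
```

```text
top
basket rim ((0.5225496888160706, -0.35842078924179077), (0.3297998309135437, 0.1828029453754425), 0.7998752593994141) 0.04826680591548895 0.05542465086953854
brown 361 [0.645 0.339 0.027] ((0.6445795893669128, 0.34026139974594116), (0.06850793957710266, 0.04053780809044838), 88.71033477783203)
brown 373 [0.577 0.372 0.027] ((0.5760248899459839, 0.372915118932724), (0.043136127293109894, 0.06601382791996002), 1.5128408670425415)
brown 400 [0.493 0.357 0.027] ((0.4916191101074219, 0.3586250841617584), (0.043203163892030716, 0.06712327152490616), 0.8309000134468079)
brown 407 [0.411 0.373 0.028] ((0.4125138223171234, 0.37496957182884216), (0.06982610374689102, 0.041685499250888824), 83.97960662841797)
brown 72 [0.368 0.188 0.005] ((0.3670905530452728, 0.18814104795455933), (0.04954902455210686, 0.05344385653734207), 1.908890962600708)
counter ((0.6231130957603455, 0.0221521258354187), (0.25069522857666016, 0.2799905836582184), 9.064657211303711) 0.06612164719513869
high [[0.722, 0.159, 0.168], [0.717, 0.155, 0.176], [0.714, 0.158, 0.177], [0.719, -0.017, 0.153], [0.712, 0.16, 0.175]
[... 1987 characters left out ...]
693, 0.145, 0.178], [0.705, 0.144, 0.178], [0.72, 0.154, 0.167], [0.659, 0.14, 0.181], [0.671, 0.139, 0.182], [0.684, 0.141, 0.179], [0.696, 0.143, 0.175], [0.709, 0.146, 0.172], [0.65, 0.134, 0.184], [0.662, 0.137, 0.18], [0.674, 0.135, 0.181], [0.686, 0.136, 0.179], [0.698, 0.136, 0.178], [0.713, 0.149, 0.163], [0.652, 0.129, 0.184], [0.664, 0.13, 0.182], [0.676, 0.129, 0.182], [0.688, 0.128, 0.182], [0.701, 0.134, 0.176], [0.646, 0.125, 0.185], [0.658, 0.126, 0.183], [0.67, 0.127, 0.181], [0.682, 0.128, 0.179], [0.694, 0.127, 0.179], [0.706, 0.126, 0.179], [0.648, 0.119, 0.186], [0.66, 0.122, 0.182], [0.672, 0.122, 0.182], [0.684, 0.122, 0.18], [0.696, 0.12, 0.182], [0.708, 0.119, 0.182]]
```

```bash
python3 - <<'E'
from h import *
to([.46,-.30,.27],.157); to([.53,.008,.27],.157)
E
```

```text
at [ 0.2522 -0.5712  0.2018] head 0.4159 tilt 0.09 -> [ 0.9988 -0.5474 -0.2265] 0.0412
at [ 0.2522 -0.5712  0.2018] head 0.4159 tilt 0.09 -> [ 1.6271 -1.3922 -0.2252] 0.0412
```

send_rows(
  rows="0.5 -0.27 -0.2265 0.04;1 -0.547 -0.2265 0.041;1 -0.547 -0.2265 0.041;1 -0.547 -0.2265 0.041;1 -0.547 -0.2265 0.041;1 -0.547 -0.2265 0.041;1 -0.547 -0.2265 0.041;1 -0.547 -0.2265 0.041;1 -0.547 -0.2265 0.041;1 -0.547 -0.2265 0.041",
  jaw=-1,
)

```text
clock: 0.93
tool_pos: [0.4647, -0.2949, 0.271]
eef_rot: [0.996, 0.084, 0.002, -0.001]
contact_force: [0.5, 0.3, -0.3]
opening: 1.0
finger_force: 0.0
```

send_rows(
  rows="0.391 -0.978 0 0;0.391 -0.978 0 0;0.391 -0.978 0 0;0.391 -0.978 0 0;0.391 -0.978 0 0;0.391 -0.978 0 0;0.391 -0.978 0 0;0.391 -0.978 0 0;0.391 -0.978 0 0;0.391 -0.978 0 0",
)

```text
clock: 1.77
tool_pos: [0.53, 0.008, 0.2699]
eef_rot: [0.997, 0.08, -0.001, 0.0]
contact_force: [0.3, -0.6, 0.2]
opening: 0.998
finger_force: 0.0
```

```bash
python3 - <<'E'
from h import *
c,p,d=snap("wrist","w1")
o=np.array([.633,.023,0]);print(proj(c,o+[0,0,.168],True))
to([.41,.27,.27],1.57)
E
```

```text
[255.71534567  78.16312823]
at [0.5297 0.006  0.27  ] head 0.157 tilt 0.12 -> [-0.2566 -0.9314 -0.001 ] -0.2249
```

View pics/w1.png

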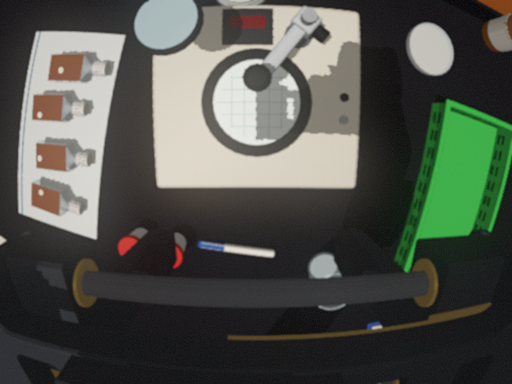

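The wrist view shows the pen head at about (257,77), against a prediction of (255.7,78.2), so the counter pose holds. The four flasks are at left, each with a visible pale spot.

send_rows(
  rows="-0.257 -0.931 0 -0.18;-0.257 -0.931 0 -0.18;-0.257 -0.931 0 -0.18;-0.257 -0.931 0 -0.18;-0.257 -0.931 0 -0.18;-0.257 -0.931 0 -0.18;-0.257 -0.931 0 -0.18;-0.257 -0.931 0 -0.18;-0.257 -0.931 0 -0.18;-0.257 -0.931 0 -0.18",
)

```text
clock: 2.65
tool_pos: [0.4109, 0.2692, 0.2701]
eef_rot: [0.799, 0.601, -0.001, 0.001]
contact_force: [0.3, -0.3, 0.5]
opening: 0.997
finger_force: 0.0
```

send_rows(
  rows="0 0 0 -0.02;0 0 0 -0.045;0 0 0 -0.045;0 0 0 -0.045",
)

```text
clock: 2.98
tool_pos: [0.4113, 0.2687, 0.2701]
eef_rot: [0.709, 0.705, -0.001, 0.001]
contact_force: [-0.6, 0.4, 0.0]
opening: 1.006
finger_force: 0.0
```

```bash
python3 - <<'E'
from h import *
c,p,d=snap("wrist","w2")
o=np.array([.633,.023,0]);print(proj(c,o+[0,0,.168],True))
to([.41,.30,.12],1.57)
E
```

```text
[406.39224068 348.36048735]
at [0.4112 0.2691 0.2702] head 1.5642 tilt 0.08 -> [ 0.1037 -0.0047  0.5004] -0.0009
```

View pics/w2.png

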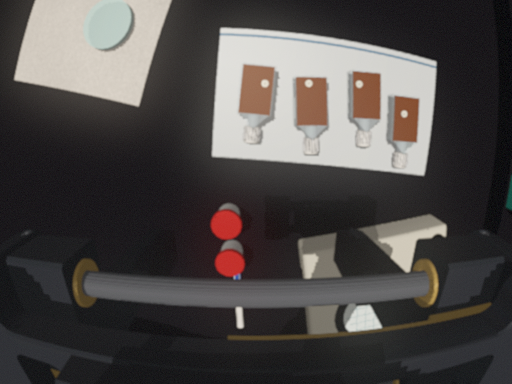

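```bash
cat >> h.py <<'E'
SP=np.array([[10,-11],[26,4],[16,13],[8,5]])/1e3
def flasks(c,p,z=.026,box=None,wrist=True,amin=150):
    """brown bodies: centre, heading of long side, spot (all on plane z)"""
    hsv=cv2.cvtColor(p,cv2.COLOR_RGB2HSV); out=[]
    br=((hsv[...,0]<15)&(hsv[...,1]>100)&(hsv[...,2]>40)&(hsv[...,2]<210)).astype(np.uint8)
    n,l,st,ce=cv2.connectedComponentsWithStats(br)
    for i in range(1,n):
        if st[i,4]<amin: continue
        m=(l==i).astype(np.uint8); cs,_=cv2.findContours(m,cv2.RETR_EXTERNAL,cv2.CHAIN_APPROX_NONE)
        k=cv2.convexHull(max(cs,key=cv2.contourArea)); f=np.zeros_like(m); cv2.fillPoly(f,[k],1)
        w=onz(c,k[:,0,0],k[:,0,1],z,wrist)[:,:2]
        if box and not(box[0]<w[:,0].mean()<box[1] and box[2]<w[:,1].mean()<box[3]): continue
        r=cv2.minAreaRect((w*1000).astype(np.float32)); a=np.radians(r[2]+(90 if r[1][0]<r[1][1] else 0))
        h=cv2.erode(f,np.ones((3,3)))*((p[...,2]>110)&(p[...,1]>110)); v,u=np.nonzero(h)
        s=onz(c,u.mean(),v.mean(),z,wrist)[:2] if len(u) else np.array([np.nan]*2)
        out.append(dict(c=np.array(r[0])/1e3,size=np.sort(r[1]),a=a,s=s,n=len(u)))
    return sorted(out,key=lambda q:q["c"][0])
def pose(f,i,a0=None):
    """origin, heading from rect angle nearest a0 and spot i"""
    a=f["a"]
    if a0 is not None:
        while a-a0>np.pi/2:a-=np.pi
        while a-a0<-np.pi/2:a+=np.pi
    Rm=np.array([[np.cos(a),-np.sin(a)],[np.sin(a),np.cos(a)]])
    loc=(f["s"]-f["c"])@Rm
    return f["s"]-Rm@SP[i], a, loc, f["s"]+Rm@(np.array([-.066,0])-SP[i])
E
python3 - <<'E'
from h import *
def ld(t):
    z=np.load(t+".npz"); return {k:z[k] for k in("fov_y","cx","cy","world_from_camera")},z["p"],z["d"]
for t in("w1","w2"):
    c,p,d=ld(t); P=cloud(c,d,True)
    for i,f in enumerate(flasks(c,p,box=(.3,.8,.2,.5))):
        o,a,loc,cap=pose(f,i,1.57); print(t,i,f["size"].round(1),f["n"],"a",a.round(3),"spot",f["s"].round(4),"loc",(loc*1e3).round(1),"org",o.round(4),"cap",cap.round(4))
c,p,d=ld("w1"); g=p.max(2)[50:105,230:285]
print(cv2.HoughCircles(cv2.GaussianBlur(cv2.resize(g,None,fx=4,fy=4),(0,0),3),cv2.HOUGH_GRADIENT,1,50,param1=60,param2=15,minRadius=40,maxRadius=80))
m=(g<50).astype(np.uint8);nn,l,st,ce=cv2.connectedComponentsWithStats(m);i=l[27,27];print(st[i],ce[i]+[230,50]); 
# depth check
P=cloud(c,d,True); print(P[77,257])
f1=flasks(*ld("w1")[:2],box=(.3,.8,.2,.5))
# 2-view spot heights
c1=ld("w1")[0];c2=ld("w2")[0]
for i,(A,B) in enumerate(zip(f1,flasks(*ld("w2")[:2],box=(.3,.8,.2,.5)))):
    o1=c1["world_from_camera"][:3,3];o2=c2["world_from_camera"][:3,3]
    d1=np.r_[A["s"],.026]-o1;d2=np.r_[B["s"],.026]-o2
    t=np.linalg.lstsq(np.c_[d1,-d2],o2-o1,rcond=None)[0]; print(i,"tri",(o1+t[0]*d1).round(4),(o2+t[1]*d2).round(4))
E
```

```text
w1 0 [40.9 65.4] 33 a 1.47 spot [0.4261 0.3809] loc [ 10.6 -10. ] org [0.4142 0.3721] cap [0.4075 0.3064]
w1 1 [40.5 64.5] 27 a 1.599 spot [0.4885 0.3816] loc [25.4  4.6] org [0.4932 0.3557] cap [0.495  0.2898]
w1 2 [40.8 65.3] 32 a 1.587 spot [0.5648 0.3855] loc [16.2 12.9] org [0.5781 0.3697] cap [0.5792 0.3037]
w1 3 [40.8 65.8] 36 a 1.549 spot [0.6411 0.3467] loc [8.6 4.9] org [0.6459 0.3386] cap [0.6444 0.2726]
w2 0 [41.1 66.3] 71 a 1.464 spot [0.426  0.3817] loc [ 10.2 -10.9] org [0.414 0.373] cap [0.4069 0.3073]
w2 1 [41.8 67.1] 63 a 1.608 spot [0.4881 0.3832] loc [26.2  3.8] org [0.4931 0.3574] cap [0.4955 0.2914]
w2 2 [40.7 67.2] 53 a 1.58 spot [0.5641 0.3868] loc [16.3 13.2] org [0.5772 0.3709] cap [0.5779 0.3049]
w2 3 [41.7 66.9] 46 a 1.564 spot [0.6413 0.3476] loc [8.3 3.8] org [0.6463 0.3396] cap [0.6459 0.2736]
[[[106.5 110.5  54.1]]]
[   0    0   55   55 3025] [257.  77.]
[0.63444545 0.02200722 0.16686852]
0 tri [0.4258 0.3817 0.0251] [0.426  0.3818 0.0251]
1 tri [0.488  0.3831 0.0242] [0.4884 0.3834 0.0243]
2 tri [0.5647 0.387  0.0242] [0.5647 0.387  0.0242]
3 tri [0.6412 0.3474 0.0252] [0.6416 0.3477 0.0254]
```

```bash
python3 - <<'E'
from h import *
z=np.load("w1.npz");print(onz(z,np.array([256.6]),np.array([77.6]),.168,True))
to([.407,.307,.06],1.466);to([.407,.307,.004],1.466)
E
```

```text
[[0.6336705  0.02227075 0.168     ]]
at [0.4112 0.2691 0.2702] head 1.5642 tilt 0.08 -> [ 0.1273 -0.0148  0.7004] 0.0156
at [0.4112 0.2691 0.2702] head 1.5642 tilt 0.08 -> [ 0.1275 -0.0148  0.887 ] 0.0156
```

send_rows(
  rows="0.127 -0.015 0.14 0.0156;0.127 -0.015 0.28 0.0156;0.127 -0.015 0.42 0.0156;0.127 -0.015 0.56 0.0156;0.127 -0.015 0.7 0.0156;0.127 -0.015 0.77 0.0156;0.127 -0.015 0.83 0.0156;0.127 -0.015 0.87 0.0156;0.127 -0.015 0.887 0.0156;0.127 -0.015 0.887 0.0156",
  jaw=-0.14,
  force=40,
)

```text
clock: 3.87
tool_pos: [0.4058, 0.3083, 0.0034]
eef_rot: [0.742, 0.671, -0.001, 0.001]
contact_force: [0.3, 0.0, 0.6]
opening: 0.573
finger_force: 0.0
```

send_rows(
  rows="0 0 0 0;0 0 0 0;0 0 0 0;0 0 0 0;0 0 0 0;0 0 0 0",
  jaw=1,
)

```text
clock: 4.37
tool_pos: [0.4058, 0.3096, 0.0047]
eef_rot: [0.741, 0.672, 0.0, 0.0]
contact_force: [0.7, -0.2, -1.1]
opening: 0.142
finger_force: 0.0
```

```bash
python3 - <<'E'
from h import *
c,p,d=snap("wrist","w3")
for i,f in enumerate(flasks(c,p,box=(.3,.8,.2,.5))):
    o,a,loc,cap=pose(f,i,1.57); print(i,f["size"].round(1),"a",a.round(3),"loc",(loc*1e3).round(1),"org",o.round(4),"cap",cap.round(4))
to([.407,.307,.004],1.466)
E
```

```text
0 [43.4 69.3] a 1.461 loc [ 10.  -10.7] org [0.4138 0.3734] cap [0.4065 0.3078]
1 [43.7 69.4] a 1.597 loc [25.9  3.6] org [0.4927 0.3578] cap [0.4944 0.2918]
2 [43.6 69.1] a 1.581 loc [16. 12.] org [0.5771 0.3713] cap [0.5778 0.3053]
at [0.4057 0.3096 0.0046] head 1.4737 tilt 0.03 -> [-0.0082  0.0051  0.0021] 0.0012
```

send_rows(
  rows="0 0 0 0;0 0 0 0;0 0 0 0",
)

```text
clock: 4.67
tool_pos: [0.4056, 0.3095, 0.0043]
eef_rot: [0.741, 0.672, 0.0, 0.0]
contact_force: [-0.4, 0.1, 0.0]
opening: 0.006
finger_force: 0.0
```

```bash
python3 - <<'E'
from h import *
c,p,d=snap("wrist","w4")
s=sensors.get_state(); print(s["opening"],s["finger_force"],s["tool_pos"],s["contact_force"],proj(c,s["tool_pos"],True))
c,p,d=snap("side","s4")
cv2.imwrite("pics/w4c.png",np.hstack([cv2.resize(cv2.imread("pics/w4.png")[60:360,100:400],(400,400)),cv2.resize(cv2.imread("pics/s4.png")[100:200,150:250],(400,400))]))
E
```

```text
0.00782304489428593 0.0 [0.40554083 0.30949555 0.00431868] [ 0.5096503  -0.26284514 -0.08132962] [254.28723487 222.04790707]
```

View pics/w4c.png

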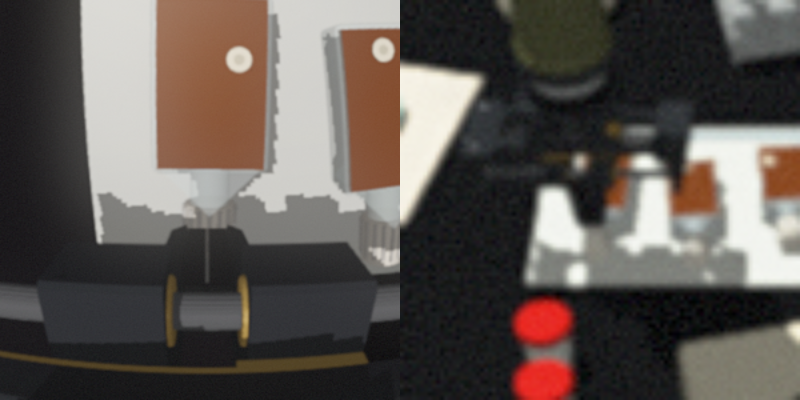

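```bash
python3 - <<'E'
from h import *
for t in("w3","w4"):
    z=np.load(t+".npz");c=z;p=z["p"]
    for i,f in enumerate(flasks(c,p,box=(.3,.8,.2,.5))):
        o,a,loc,cap=pose(f,i,1.57); print(i,f["size"].round(1),"a",a.round(3),"loc",(loc*1e3).round(1),"org",o.round(4),"cap",cap.round(4))
    P=cloud(z,z["d"],True); print([ (v,P[v,254].round(3).tolist()) for v in range(190,300,6)])
    print(z["world_from_camera"].round(3).tolist())
E
```

```text
0 [43.4 69.3] a 1.461 loc [ 10.  -10.7] org [0.4138 0.3734] cap [0.4065 0.3078]
1 [43.7 69.4] a 1.597 loc [25.9  3.6] org [0.4927 0.3578] cap [0.4944 0.2918]
2 [43.6 69.1] a 1.581 loc [16. 12.] org [0.5771 0.3713] cap [0.5778 0.3053]
[(190, [0.408, 0.336, 0.025]), (196, [0.408, 0.333, 0.025]), (202, [0.408, 0.329, 0.025]), (208, [0.407, 0.326, 0.026]), (214, [0.407, 0.322, 0.025]), (220, [0.407, 0.318, 0.025]), (226, [0.406, 0.314, 0.023]), (232, [0.406, 0.31, 0.023]), (238, [0.405, 0.307, 0.024]), (244, [0.405, 0.303, 0.024]), (250, [0.405, 0.299, 0.023]), (256, [0.403, 0.282, -0.001]), (262, [0.402, 0.278, 0.0]), (268, [0.402, 0.273, 0.0]), (274, [0.401, 0.267, -0.001]), (280, [0.408, 0.336, 0.118]), (286, [0.408, 0.335, 0.12]), (292, [0.408, 0.334, 0.121]), (298, [0.408, 0.333, 0.123])]
[[0.995, -0.094, -0.026, 0.413], [-0.097, -0.958, -0.269, 0.378], [0.001, 0.271, -0.963, 0.186], [0.0, 0.0, 0.0, 1.0]]
0 [43.5 69.3] a 1.462 loc [ 10.1 -10.8] org [0.4138 0.3735] cap [0.4066 0.3079]
1 [43.8 69.4] a 1.595 loc [25.9  3.7] org [0.4926 0.3578] cap [0.4943 0.2918]
2 [42.7 69.1] a 1.58 loc [15.9 11.6] org [0.577  0.3712] cap [0.5777 0.3052]
[(190, [0.408, 0.336, 0.025]), (196, [0.408, 0.333, 0.025]), (202, [0.407, 0.329, 0.024]), (208, [0.407, 0.326, 0.024]), (214, [0.407, 0.322, 0.025]), (220, [0.406, 0.318, 0.023]), (226, [0.406, 0.314, 0.024]), (232, [0.406, 0.318, 0.041]), (238, [0.406, 0.318, 0.049]), (244, [0.406, 0.317, 0.055]), (250, [0.406, 0.316, 0.059]), (256, [0.406, 0.313, 0.059]), (262, [0.405, 0.309, 0.058]), (268, [0.405, 0.307, 0.06]), (274, [0.405, 0.303, 0.059]), (280, [0.408, 0.335, 0.117]), (286, [0.408, 0.335, 0.12]), (292, [0.408, 0.334, 0.121]), (298, [0.408, 0.333, 0.122])]
[[0.995, -0.093, -0.026, 0.413], [-0.097, -0.958, -0.27, 0.378], [0.0, 0.271, -0.963, 0.186], [0.0, 0.0, 0.0, 1.0]]
```

The fingers shut above the cap, at (207,230) in the crop, and the cap under them has not moved. So the real tips are higher than the reported TCP. I'll check with a gentle touch on the bare bench.

send_rows(
  rows="0 0 -0.1 0;0 0 -0.2 0;-0.13 0 -0.2 0;-0.22 0 -0.2 0;-0.22 0 -0.2 0;-0.22 0 -0.1 0;-0.22 0 -0.02 0;-0.22 0 0 0;-0.22 0 0 0",
)

```text
clock: 5.52
tool_pos: [0.3981, 0.2435, 0.003]
eef_rot: [0.74, 0.672, -0.002, 0.0]
contact_force: [0.0, -0.2, -0.3]
opening: 0.003
finger_force: 0.0
```

```bash
python3 - <<'E'
from h import *
s=sensors.get_state(); t=s["tool_pos"]; print(t,s["contact_force"])
c,p,d=snap("wrist","w5"); P=cloud(c,d,True); u,v=proj(c,t,True); print(u,v)
print([ (v,P[v,int(round(u))].round(3).tolist()) for v in range(200,290,5)])
c,p,d=snap("side","s5"); P=cloud(c,d); print(proj(c,t),proj(c,t+[0,0,.035]))
u,v=proj(c,t); print([(int(v)+k,P[int(v)+k,int(u)].round(3).tolist(),p[int(v)+k,int(u)].tolist()) for k in range(-20,12,2)])
E
```

```text
[0.3981283  0.24353415 0.00301795] [ 0.03253913 -0.16914409 -0.29263654]
254.20903580224325 222.0584129122355
[(200, [0.399, 0.257, -0.001]), (205, [0.399, 0.254, -0.0]), (210, [0.399, 0.251, -0.001]), (215, [0.398, 0.247, -0.0]), (220, [0.398, 0.244, 0.0]), (225, [0.398, 0.24, -0.0]), (230, [0.397, 0.236, -0.001]), (235, [0.399, 0.252, 0.044]), (240, [0.399, 0.252, 0.049]), (245, [0.399, 0.252, 0.056]), (250, [0.399, 0.25, 0.058]), (255, [0.399, 0.247, 0.057]), (260, [0.398, 0.244, 0.057]), (265, [0.398, 0.242, 0.058]), (270, [0.398, 0.239, 0.057]), (275, [0.398, 0.237, 0.058]), (280, [0.401, 0.27, 0.115]), (285, [0.401, 0.27, 0.118])]
[196.55311704 175.55657753] [195.34122252 168.63531462]
[(155, [0.412, 0.217, 0.129], [24, 25, 32]), (157, [0.411, 0.211, 0.126], [28, 32, 32]), (159, [0.41, 0.21, 0.117], [25, 23, 31]), (161, [0.41, 0.207, 0.111], [35, 31, 27]), (163, [0.406, 0.23, 0.079], [23, 21, 29]), (165, [0.404, 0.235, 0.065], [19, 18, 15]), (167, [0.403, 0.235, 0.055], [9, 14, 15]), (169, [0.402, 0.233, 0.047], [28, 25, 23]), (171, [0.396, 0.266, 0.002], [30, 36, 35]), (173, [0.395, 0.26, -0.001], [37, 33, 34]), (175, [0.395, 0.252, -0.003], [23, 29, 28]), (177, [0.396, 0.239, 0.001], [22, 21, 15]), (179, [0.396, 0.232, -0.001], [0, 0, 0]), (181, [0.396, 0.22, 0.001], [15, 20, 19]), (183, [0.397, 0.21, 0.002], [15, 16, 15]), (185, [0.397, 0.203, -0.0], [7, 16, 14])]
```

send_rows(
  rows="0 0 0.03 0;0 0 0.06 0;0 0 0.08 0;0 0 0.08 0",
)

```text
clock: 5.95
tool_pos: [0.3993, 0.2441, -0.0196]
eef_rot: [0.74, 0.672, 0.0, -0.0]
contact_force: [-0.5, -0.3, -0.4]
opening: 0.006
finger_force: 0.0
```

send_rows(
  rows="0 0 0.01 0;0 0 0.02 0;0 0 0.02 0",
)

```text
clock: 6.2
tool_pos: [0.3992, 0.2439, -0.0257]
eef_rot: [0.741, 0.672, 0.0, -0.0]
contact_force: [0.2, -0.2, 0.3]
opening: 0.004
finger_force: 0.0
```

send_rows(
  rows="0 0 0.007 0;0 0 0.013 0;0 0 0.013 0",
)

```text
clock: 6.45
tool_pos: [0.3992, 0.2438, -0.0295]
eef_rot: [0.74, 0.672, 0.0, 0.0]
contact_force: [0.1, -0.4, -0.2]
opening: 0.0
finger_force: 0.0
```

send_rows(
  rows="0 0 0.005 0;0 0 0.01 0;0 0 0.01 0",
)

```text
clock: 6.7
tool_pos: [0.3992, 0.2438, -0.0325]
eef_rot: [0.74, 0.672, 0.0, 0.0]
contact_force: [0.0, -0.3, -0.6]
opening: 0.007
finger_force: 0.0
```

send_rows(
  rows="0 0 0.003 0;0 0 0.007 0;0 0 0.007 0",
)

```text
clock: 6.95
tool_pos: [0.3992, 0.2438, -0.0346]
eef_rot: [0.74, 0.672, 0.0, 0.0]
contact_force: [-0.4, 0.4, 0.3]
opening: 0.004
finger_force: 0.0
```

send_rows(
  rows="0 0 0.003 0;0 0 0.007 0;0 0 0.007 0",
)

```text
clock: 7.2
tool_pos: [0.3993, 0.2439, -0.0358]
eef_rot: [0.74, 0.672, 0.001, 0.0]
contact_force: [-0.9, -0.3, 10.2]
opening: 0.006
finger_force: 4.9
```

send_rows(
  rows="0 0 0.003 0;0 0 0.007 0;0 0 0.007 0",
)

```text
clock: 7.45
tool_pos: [0.3994, 0.2439, -0.0359]
eef_rot: [0.74, 0.672, 0.002, 0.0]
contact_force: [-4.3, -2.5, 34.6]
opening: 0.003
finger_force: 17.3
```

```bash
python3 - <<'E'
s=open("h.py").read()
s=s.replace('t=(np.array(target)-s["tool_pos"])','t=(np.array(target)-[0,0,.0357]-s["tool_pos"])').replace('np.round(s["tool_pos"],4)','np.round(s["tool_pos"]+[0,0,.0357],4)')
open("h.py","w").write(s)
E
python3 - <<'E'
from h import *
to([.4066,.3075,.06],1.466);to([.4066,.3075,.003],1.466)
E
```

```text
at [ 3.994e-01  2.439e-01 -2.000e-04] head 1.4743 tilt 0.19 -> [ 0.2137  0.0039 -0.2002] 0.0013
at [ 3.994e-01  2.439e-01 -2.000e-04] head 1.4743 tilt 0.19 -> [ 0.2133  0.0034 -0.0102] 0.0013
```

send_rows(
  rows="0 0 -0.1 0.0013;0 0 -0.22 0.0013;0.1 0.003 -0.22 0.0013;0.213 0.003 -0.22 0.0013;0.213 0.003 -0.22 0.0013;0.213 0.003 -0.16 0.0013;0.213 0.003 -0.1 0.0013;0.213 0.003 -0.05 0.0013;0.213 0.003 -0.025 0.0013;0.213 0.003 -0.025 0.0013",
  jaw=-0.14,
)

```text
clock: 8.28
tool_pos: [0.4052, 0.3065, -0.0326]
eef_rot: [0.743, 0.669, -0.002, 0.0]
contact_force: [-0.3, 0.3, -0.1]
opening: 0.57
finger_force: 0.0
```

send_rows(
  rows="0 0 0 0;0 0 0 0;0 0 0 0;0 0 0 0;0 0 0 0;0 0 0 0",
  jaw=1,
)

```text
clock: 8.78
tool_pos: [0.4066, 0.3075, -0.0308]
eef_rot: [0.743, 0.669, 0.0, 0.0]
contact_force: [0.2, 0.1, 3.3]
opening: 0.267
finger_force: 40.0
```

```bash
python3 - <<'E'
from h import *
c,p,d=snap("wrist","w6")
for i,f in enumerate(flasks(c,p,box=(.3,.8,.2,.5))):
    o,a,loc,cap=pose(f,i,1.57); print(i,f["size"].round(1),"a",a.round(3),"loc",(loc*1e3).round(1),"org",o.round(4),"cap",cap.round(4))
s=sensors.get_state();print(s["opening"],s["finger_force"])
to([.4066,.3075,.003],1.466)
E
```

```text
0 [43.7 69.3] a 1.465 loc [  9.8 -10.9] org [0.4138 0.3734] cap [0.4069 0.3078]
1 [44.  69.5] a 1.6 loc [25.9  3.6] org [0.4927 0.3578] cap [0.4946 0.2919]
2 [ 5.8 69.1] a 1.556 loc [nan nan] org [nan nan] cap [nan nan]
0.2725443726815315 40.0000889506191
at [0.4066 0.3075 0.0049] head 1.4656 tilt 0.06 -> [-0.0001 -0.0001  0.0063] -0.0001
```

send_rows(
  rows="0 0 -0.05 0;0 0 -0.12 0;0 0 -0.22 0;0 0 -0.33 0;0 0 -0.44 0;0 0 -0.55 0;0 0 -0.55 0;0 0 -0.55 0",
)

```text
clock: 9.5
tool_pos: [0.4071, 0.3077, 0.135]
eef_rot: [0.743, 0.669, 0.002, 0.0]
contact_force: [0.1, -1.0, -1.8]
opening: 0.266
finger_force: 40.0
```

```bash
python3 - <<'E'
from h import *
c,p,d=snap("wrist","w7")
s=sensors.get_state();print(s["opening"],s["finger_force"],s["contact_force"])
P=cloud(c,d,True)
hsv=cv2.cvtColor(p,cv2.COLOR_RGB2HSV)
br=((hsv[...,0]<15)&(hsv[...,1]>100)&(hsv[...,2]>40)&(hsv[...,2]<210))&(P[...,2]>.1)
q=P[br]; A=np.c_[q[:,:2],np.ones(len(q))]; n=np.linalg.lstsq(A,q[:,2],rcond=None)[0]; print(len(q),n,q.mean(0), "pitch along +y",n[1])
to([.4979,.0121,.17],.156)
E
```

```text
0.26650276299498166 39.999744622036815 [-0.34746109 -0.16678213 -1.42913764]
16157 [-0.00764047 -0.02985294  0.20546248] [0.41392182 0.37345739 0.19115112] pitch along +y -0.029852944768095024
at [0.4064 0.3066 0.1692] head 1.4651 tilt 0.05 -> [-0.9442  0.4068 -0.0018] 0.2083
```

send_rows(
  rows="-0.08 0.03 0 0.018;-0.18 0.08 0 0.036;-0.28 0.12 0 0.054;-0.38 0.16 0 0.072;-0.48 0.2 0 0.09;-0.58 0.25 0 0.11;-0.68 0.29 0 0.13;-0.78 0.33 0 0.15;-0.87 0.38 0 0.17;-0.944 0.407 0 0.19",
)

```text
clock: 10.38
tool_pos: [0.4976, 0.0094, 0.1318]
eef_rot: [0.991, 0.133, -0.002, 0.001]
contact_force: [0.4, 0.5, -0.6]
opening: 0.267
finger_force: 40.0
```

send_rows(
  rows="0 0 0 0.018;0 0 0 0.018;0 0 0 0.018",
)

```text
clock: 10.63
tool_pos: [0.4969, 0.0131, 0.1324]
eef_rot: [0.997, 0.083, -0.001, 0.0]
contact_force: [-0.2, -0.2, -0.2]
opening: 0.271
finger_force: 40.0
```

```bash
python3 - <<'E'
from h import *
to([.4979,.0121,.075],.156);to([.4979,.0121,.070],.156);to([.5572,.0214,.070],.156)
c,p,d=snap("wrist","w8");print(proj(c,[.634,.0223,.168],True))
g=cv2.GaussianBlur(cv2.resize(p.max(2),None,fx=3,fy=3),(0,0),2)
print(cv2.HoughCircles(g[0:450,600:930],cv2.HOUGH_GRADIENT,1,50,param1=60,param2=15,minRadius=25,maxRadius=70))
E
```

```text
at [0.4969 0.0131 0.1681] head 0.1658 tilt 0.16 -> [0.0038 0.0039 0.3103] 0.0016
at [0.4969 0.0131 0.1681] head 0.1658 tilt 0.16 -> [0.0038 0.0039 0.327 ] 0.0016
at [0.4969 0.0131 0.1681] head 0.1658 tilt 0.16 -> [0.2039 0.0059 0.3265] 0.0016
[280.9156086  -13.80517774]
[[[244.5 290.5  36.3]
  [224.5  44.5  48.5]
  [304.5  51.5  34.6]
  [ 97.5  69.5  41.9]]]
```

View pics/w8.png

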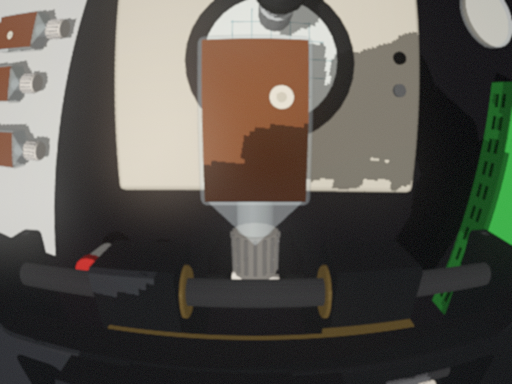

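send_rows(
  rows="0.004 0.004 0.08 0.0016;0.004 0.004 0.17 0.0016;0.004 0.004 0.25 0.0016;0.004 0.004 0.3 0.0016;0.004 0.004 0.325 0.0016;0.004 0.004 0.329 0.0016;0.004 0.004 0.329 0.0016",
)

```text
clock: 11.27
tool_pos: [0.4989, 0.0131, 0.0347]
eef_rot: [0.997, 0.078, -0.0, -0.0]
contact_force: [-0.4, -0.7, -1.1]
opening: 0.27
finger_force: 40.0
```

send_rows(
  rows="0.03 0 0 0;0.07 0.001 0 0;0.11 0.001 0 0;0.15 0.002 0 0;0.18 0.002 0 0;0.2 0.002 0 0;0.2 0.002 0 0;0.2 0.002 0 0",
)

```text
clock: 11.93
tool_pos: [0.5586, 0.0206, 0.0353]
eef_rot: [0.997, 0.076, 0.0, -0.0]
contact_force: [-1.0, -0.9, -0.5]
opening: 0.269
finger_force: 40.0
```

```bash
python3 - <<'E'
from h import *
to([.5572,.0214,.070],.156)
s=sensors.get_state();print(s["contact_force"])
c,p,d=snap("wrist","w9");P=cloud(c,d,True)
for f in flasks(c,p,z=.091,box=(.5,.75,-.1,.15)): print(f, pose(f,0,.156))
for n in ("top","side"):
    c,p,d=snap(n,n[0]+"9");print(n,proj(c,[.634,.0223,.168]),proj(c,[.634,.0223,.1]))
    u,v=proj(c,[.634,.0223,.1]).astype(int); cv2.imwrite(f"pics/{n[0]}9c.png",cv2.resize(cv2.imread(f"pics/{n[0]}9.png")[v-45:v+45,u-50:u+50],None,fx=4,fy=4,interpolation=cv2.INTER_CUBIC))
cv2.imwrite("pics/c9.png",np.hstack([cv2.imread("pics/t9c.png"),cv2.imread("pics/s9c.png")]))
E
```

```text
at [0.5586 0.0206 0.071 ] head 0.1526 tilt 0.01 -> [-0.0043 -0.0035  0.0032] -0.0005
[-1.01806207 -0.90284051 -0.54537635]
{'c': array([0.62535077, 0.03026855]), 'size': array([43.96508789, 70.49303436]), 'a': np.float64(0.15825919666055618), 's': array([nan, nan]), 'n': 0} (array([nan, nan]), np.float64(0.15825919666055618), array([nan, nan]), array([nan, nan]))
top [258.55876884 160.53997605] [258.24385373 167.29083045]
side [271.24692103 189.07406429] [270.79104149 203.86583437]
```

View pics/c9.png

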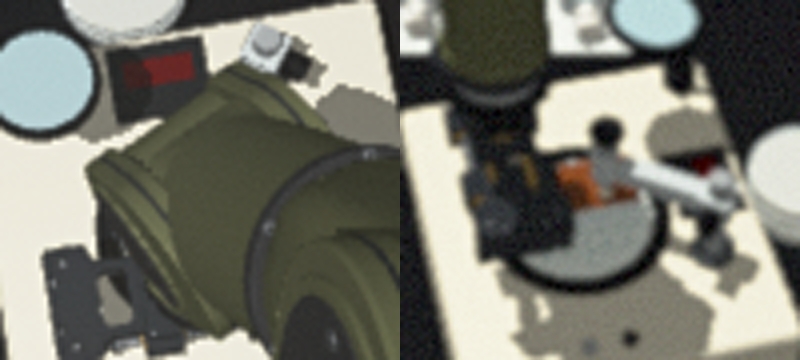

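send_rows(
  rows="-0.005 -0.0035 0 0;-0.005 -0.0035 0 0",
)

```text
clock: 12.25
tool_pos: [0.5563, 0.0213, 0.035]
eef_rot: [0.997, 0.076, -0.0, 0.0]
contact_force: [-1.0, 0.2, -0.3]
opening: 0.267
finger_force: 40.0
```

send_rows(
  rows="0 0 0 0;0 0 0 0;0 0 0 0",
  jaw=-0.14,
)

```text
clock: 12.5
tool_pos: [0.5573, 0.0212, 0.0351]
eef_rot: [0.997, 0.076, 0.0, 0.0]
contact_force: [-0.7, 0.1, 0.4]
opening: 0.471
finger_force: 0.0
```

send_rows(
  rows="0 0 -0.1 0;0 0 -0.22 0;0 0 -0.35 0;0 0 -0.47 0;0 0 -0.5 0;0 0 -0.5 0",
)

```text
clock: 13.0
tool_pos: [0.5594, 0.0216, 0.188]
eef_rot: [0.997, 0.076, 0.003, -0.0]
contact_force: [0.1, 0.5, -0.7]
opening: 0.571
finger_force: 0.0
```

```bash
python3 - <<'E'
from h import *
c,p,d=snap("wrist","w10");print(proj(c,[.634,.0223,.168],True))
for f in flasks(c,p,z=.091,box=(.5,.75,-.1,.15)): print(f, pose(f,0,.156))
to([.634,.0223,.22],.156);to([.634,.0223,.154],.156)
g=cv2.GaussianBlur(cv2.resize(p.max(2),None,fx=3,fy=3),(0,0),2)
u,v=(proj(c,[.634,.0223,.168],True)*3).astype(int); print(u,v)
r=cv2.HoughCircles(g[max(v-120,0):v+120,u-120:u+120],cv2.HOUGH_GRADIENT,1,50,param1=60,param2=15,minRadius=25,maxRadius=90)
for a in r[0]: print(a, onz(c,np.array([(a[0]+u-120)/3]),np.array([(a[1]+max(v-120,0))/3]),.168,True))
E
```

```text
[269.56926902 108.28808781]
{'c': array([0.6481153 , 0.03766605]), 'size': array([16.84946442, 37.80683136]), 'a': np.float64(1.6932411500237423), 's': array([nan, nan]), 'n': 0} (array([nan, nan]), np.float64(1.6932411500237423), array([nan, nan]), array([nan, nan]))
{'c': array([0.7124668 , 0.04587656]), 'size': array([16.48300552, 41.0647049 ]), 'a': np.float64(1.728637440453824), 's': array([nan, nan]), 'n': 0} (array([nan, nan]), np.float64(-1.412955213135969), array([nan, nan]), array([nan, nan]))
at [0.5577 0.0211 0.2215] head 0.1517 tilt 0.14 -> [0.252  0.0344 0.0055] -0.0007
at [0.5577 0.0211 0.2215] head 0.1517 tilt 0.14 -> [0.2514 0.0343 0.2255] -0.0007
808 324
[118.5 117.5  60.1] [[0.63467434 0.02290511 0.168     ]]
[204.5  89.5  26.6] [[0.64427631 0.00482438 0.168     ]]
```

View pics/w10.png

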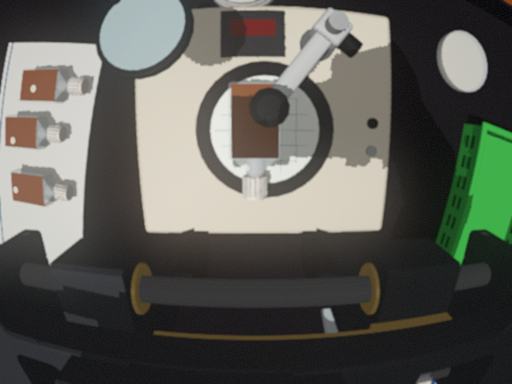

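The view shows flask 1 flat under the pen, with the pen head at (269,108). The head measures (0.6347, 0.0229), which agrees with the first measurement. Pressing now.

send_rows(
  rows="0.1 0.01 0 0;0.22 0.03 0 0;0.253 0.035 0 0;0.253 0.035 0.05 0;0.253 0.035 0.11 0;0.253 0.035 0.15 0;0.253 0.035 0.17 0;0.253 0.035 0.17 0",
  jaw=1,
)

```text
clock: 13.72
tool_pos: [0.6318, 0.0221, 0.1314]
eef_rot: [0.997, 0.076, -0.002, 0.0]
contact_force: [-1.1, -0.6, 1.8]
opening: 0.004
finger_force: 1.0
```

send_rows(
  rows="0 0 0.02 0;0 0 0.04 0;0 0 0.056 0;0 0 0.056 0;0 0 0.056 0;0 0 0.056 0",
)

```text
clock: 14.22
tool_pos: [0.634, 0.0225, 0.1211]
eef_rot: [0.997, 0.076, 0.001, 0.001]
contact_force: [-7.6, -0.3, 24.0]
opening: 0.003
finger_force: 12.2
```

send_rows(
  rows="0 0 -0.08 0;0 0 -0.2 0;-0.08 -0.01 -0.226 0;-0.2 -0.03 -0.226 0;-0.253 -0.035 -0.226 0;-0.253 -0.035 -0.12 0;-0.253 -0.035 0 0;-0.253 -0.035 0.12 0;-0.253 -0.035 0.22 0;-0.253 -0.035 0.26 0",
  jaw=-0.14,
)

```text
clock: 15.05
tool_pos: [0.5551, 0.0209, 0.0356]
eef_rot: [0.997, 0.076, -0.002, 0.0]
contact_force: [-0.6, 0.8, 0.1]
opening: 0.573
finger_force: 0.0
```

send_rows(
  rows="0 0 0.018 0;0 0 0.018 0;0 0 0.018 0",
)

```text
clock: 15.3
tool_pos: [0.558, 0.0215, 0.0344]
eef_rot: [0.997, 0.076, 0.001, -0.0]
contact_force: [0.1, 0.1, 0.7]
opening: 0.573
finger_force: 0.0
```

send_rows(
  rows="0 0 0 0;0 0 0 0;0 0 0 0;0 0 0 0;0 0 0 0",
  jaw=1,
)

```text
clock: 15.72
tool_pos: [0.5575, 0.0212, 0.0344]
eef_rot: [0.997, 0.076, 0.001, 0.0]
contact_force: [-0.8, 0.0, 3.0]
opening: 0.267
finger_force: 40.0
```

```bash
python3 - <<'E'
from h import *
to([.4979,.0121,.070],.156)
# pen up check: depth at head in side view
c,p,d=snap("side","s11");P=cloud(c,d);v0=189
print([P[v,271].round(3).tolist() for v in range(184,196,2)])
# basket floor/inner centre
g=P[330:350,200:290]; print("floor z",np.nanmedian(g[...,2]))
E
```

```text
at [0.5575 0.0212 0.0701] head 0.1519 tilt 0.06 -> [-2.011e-01 -2.000e-04 -0.000e+00] -0.0006
[[0.646, 0.132, 0.064], [0.645, 0.125, 0.062], [0.634, 0.028, 0.166], [0.633, 0.018, 0.169], [0.632, 0.012, 0.168], [0.632, 0.009, 0.162]]
floor z 0.003930300744252824
```

send_rows(
  rows="-0.04 0 0 0;-0.1 0 0 0;-0.16 0 0 0;-0.2 0 0 0;-0.2 0 -0.1 0;-0.2 0 -0.22 0;-0.2 0 -0.34 0;-0.2 0 -0.43 0;-0.2 0 -0.43 0;-0.2 0 -0.43 0",
)

```text
clock: 16.6
tool_pos: [0.4986, 0.012, 0.1639]
eef_rot: [0.997, 0.076, 0.002, 0.0]
contact_force: [-0.2, 0.3, -1.2]
opening: 0.269
finger_force: 40.0
```

```bash
python3 - <<'E'
from h import *
print(sensors.get_state()["q"].round(2)); to([.4138,-.3123,.20],-1.557)
E
```

```text
[ 0.16  0.61 -0.44  1.98  0.42  0.64 -1.97]
at [0.4986 0.012  0.1996] head 0.1516 tilt 0.18 -> [-0.4427  1.0258 -0.0021] 0.2719
```

```bash
python3 - <<'E'
from h import *
to([.46,-.20,.20],.8);to([.4152,-.4083,.20],1.5845)
E
```

```text
at [0.4986 0.012  0.1996] head 0.1516 tilt 0.18 -> [-0.234   0.679  -0.0017] -0.1032
at [0.4986 0.012  0.1996] head 0.1516 tilt 0.18 -> [-0.4864  1.3428 -0.0021] -0.2281
```

send_rows(
  rows="-0.02 0.06 0 -0.012;-0.05 0.14 0 -0.028;-0.08 0.23 0 -0.044;-0.12 0.33 0 -0.06;-0.15 0.43 0 -0.076;-0.19 0.53 0 -0.092;-0.22 0.62 0 -0.108;-0.26 0.71 0 -0.124;-0.29 0.8 0 -0.14;-0.32 0.886 0 -0.15",
)

```text
clock: 17.43
tool_pos: [0.4411, -0.2664, 0.1607]
eef_rot: [0.853, 0.522, -0.001, -0.002]
contact_force: [0.8, -0.2, -1.1]
opening: 0.273
finger_force: 40.0
```

```bash
python3 - <<'E'
from h import *
print(sensors.get_state()["q"].round(2)); to([.4152,-.4083,.20],1.5845)
E
```

```text
[ 0.91  0.7  -0.76  1.92  0.67  0.8  -0.7 ]
at [ 0.4411 -0.2664  0.1964] head 1.0989 tilt 0.22 -> [-0.4605  0.1379 -0.0124] -0.0773
```

send_rows(
  rows="-0.1 0.03 0 -0.016;-0.2 0.06 0 -0.032;-0.3 0.09 0 -0.048;-0.4 0.12 0 -0.064;-0.45 0.135 0 -0.076;-0.45 0.135 0 -0.076;-0.45 0.135 0 -0.076;-0.45 0.135 0 -0.076",
)

```text
clock: 18.1
tool_pos: [0.4173, -0.4017, 0.1616]
eef_rot: [0.706, 0.708, 0.001, -0.001]
contact_force: [0.7, 0.3, -0.5]
opening: 0.267
finger_force: 40.0
```

```bash
python3 - <<'E'
from h import *
print(sensors.get_state()["q"].round(2)); to([.4152,-.4083,.010],1.5845)
c,p,d=snap("wrist","w12")
E
```

```text
[ 1.17  0.82 -0.9   1.73  0.75  0.98 -0.01]
at [ 0.4173 -0.4017  0.1973] head 1.5729 tilt 0.16 -> [-0.0236 -0.0063  0.6244] -0.0018
```

View pics/w12.png

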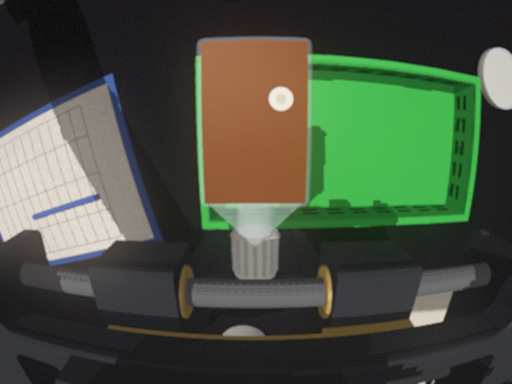

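send_rows(
  rows="-0.024 -0.006 0.08 -0.002;-0.024 -0.006 0.17 -0.002;-0.024 -0.006 0.27 -0.002;-0.024 -0.006 0.37 -0.002;-0.024 -0.006 0.46 -0.002;-0.024 -0.006 0.54 -0.002;-0.024 -0.006 0.59 -0.002;-0.024 -0.006 0.615 -0.002;-0.024 -0.006 0.624 -0.002;-0.024 -0.006 0.624 -0.002",
)

```text
clock: 18.98
tool_pos: [0.4162, -0.41, -0.0243]
eef_rot: [0.702, 0.712, 0.0, -0.0]
contact_force: [0.2, -0.8, 0.4]
opening: 0.272
finger_force: 40.0
```

send_rows(
  rows="0 0 0 0;0 0 0 0;0 0 0 0;0 0 0 0",
  jaw=-0.14,
)

```text
clock: 19.32
tool_pos: [0.416, -0.4114, -0.0235]
eef_rot: [0.702, 0.712, 0.0, 0.001]
contact_force: [-0.3, 0.3, -0.3]
opening: 0.544
finger_force: 0.0
```

send_rows(
  rows="0 0 -0.08 0;0 0 -0.2 0;0 0 -0.33 0;0 0 -0.46 0;0 0 -0.59 0;0 0 -0.72 0;0 0 -0.75 0;0 0 -0.75 0",
)

```text
clock: 19.98
tool_pos: [0.4176, -0.4118, 0.2044]
eef_rot: [0.702, 0.712, 0.0, 0.004]
contact_force: [-0.1, 0.9, -0.3]
opening: 0.573
finger_force: 0.0
```

```bash
python3 - <<'E'
from h import *
print(sensors.get_state()["q"].round(2)); to([.4955,.2,.24],1.59)
c,p,d=snap("wrist","w13"); P=cloud(c,d,True)
for f in flasks(c,p,z=.03,box=(.3,.75,-.6,-.1)): print(f, pose(f,0,1.57))
u,v=proj(c,[.4145,-.34,.03],True).astype(int); print(P[v,u],[P[v+k,u,2].round(3) for k in (-30,-20,0,10,20)])
E
```

```text
[ 1.2   0.77 -0.93  1.67  0.7   1.06  0.06]
at [ 0.4176 -0.4118  0.2401] head 1.5842 tilt 0.42 -> [ 2.0356  0.2872 -0.0074] -0.0009
{'c': array([ 0.41524774, -0.34536853]), 'size': array([41.32943344, 66.25730133]), 'a': np.float64(1.5892625006205865), 's': array([ 0.4261746 , -0.33508186]), 'n': 90} (array([ 0.41536113, -0.34528327]), np.float64(1.5892625006205865), array([ 0.01008316, -0.01111494]), array([ 0.41657983, -0.41127201]))
[ 0.41332855 -0.33888739  0.03041699] [np.float64(0.002), np.float64(0.029), np.float64(0.03), np.float64(0.029), np.float64(0.029)]
```

send_rows(
  rows="0.05 0.01 0 0;0.13 0.02 0 0;0.24 0.035 0 0;0.36 0.05 0 0;0.48 0.07 0 0;0.6 0.085 0 0;0.72 0.1 0 0;0.84 0.12 0 0;0.96 0.135 0 0;1 0.144 0 0",
)

```text
clock: 20.87
tool_pos: [0.4536, -0.1046, 0.1995]
eef_rot: [0.7, 0.715, 0.001, -0.002]
contact_force: [0.2, 0.2, -0.4]
opening: 0.575
finger_force: 0.0
```

send_rows(
  rows="0.12 0.015 0 0;0.24 0.035 0 0;0.36 0.05 0 0;0.48 0.07 0 0;0.6 0.085 0 0;0.72 0.1 0 0;0.84 0.12 0 0;0.96 0.135 0 0;1 0.144 0 0;1 0.144 0 0",
)

```text
clock: 21.7
tool_pos: [0.4924, 0.1941, 0.1992]
eef_rot: [0.7, 0.714, -0.0, -0.002]
contact_force: [-0.4, 0.1, -0.2]
opening: 0.568
finger_force: 0.0
```

```bash
cat >> h.py <<'E'
def look(k):
    """k: index of flask wanted; first in the row"""
    import time
    c,p,d=snap("wrist",f"L{k}_{len(__import__('os').listdir('pics'))}")
    for i,f in enumerate(flasks(c,p,box=(.3,.8,.15,.55))):
        o,a,loc,cap=pose(f,k+i,1.57); print(k+i,f["size"].round(1),"a",a.round(3),"loc",(loc*1e3).round(1),"org",o.round(4),"cap",cap.round(4))
        if i==0: to([*cap,.06],a);to([*cap,.005],a)
E
python3 -c "
from h import *
look(1)"
```

```text
1 [51.4 53.5] a 0.331 loc [nan nan] org [nan nan] cap [nan nan]
at [0.4924 0.1908 0.2346] head 1.5875 tilt 0.18 -> [nan nan nan] 0.2
at [0.4924 0.1908 0.2346] head 1.5875 tilt 0.18 -> [nan nan nan] 0.2
2 [41.4 66.6] a 1.594 loc [26.2  4.6] org [0.5016 0.3676] cap [0.5031 0.3016]
3 [42.5 68.1] a 1.57 loc [16.1 13.1] org [0.5691 0.3788] cap [0.5691 0.3128]Traceback (most recent call last):
  File "<string>", line 3, in <module>
    look(1)
    ~~~~^^^
  File "h.py", line 58, in look
    o,a,loc,cap=pose(f,k+i,1.57); print(k+i,f["size"].round(1),"a",a.round(3),"loc",(loc*1e3).round(1),"org",o.round(4),"cap",cap.round(4))
                ~~~~^^^^^^^^^^^^
  File "h.py", line 52, in pose
    return f["s"]-Rm@SP[i], a, loc, f["s"]+Rm@(np.array([-.066,0])-SP[i])
                     ~~^^^
IndexError: index 4 is out of bounds for axis 0 with size 4
```

```bash
sed -i 's/box=(.3,.8,.15,.55))):/box=(.3,.8,.15,.55)) if 0):/; ' h.py; python3 - <<'E'
s=open("h.py").read()
s=s.replace("enumerate(flasks(c,p,box=(.3,.8,.15,.55)) if 0)","enumerate([g for g in flasks(c,p,box=(.3,.8,.15,.55)) if 60<g['size'][1]<73 and 38<g['size'][0]<46])")
open("h.py","w").write(s)
from h import *
look(1)
E
```

```text
1 [41.2 66.8] a 1.591 loc [26.5  4.8] org [0.493  0.3574] cap [0.4943 0.2914]
at [0.4926 0.1887 0.2345] head 1.5851 tilt 0.24 -> [0.3439 0.0124 0.5808] -0.001
at [0.4926 0.1887 0.2345] head 1.5851 tilt 0.24 -> [0.3444 0.0129 0.7641] -0.001
2 [42.3 68.4] a 1.569 loc [16.  13.2] org [0.5772 0.3706] cap [0.5771 0.3046]
3 [41.9 68.1] a 1.571 loc [8.1 4.7] org [0.6461 0.3393] cap [0.6461 0.2733]
```

send_rows(
  rows="0.1 0.005 0.08 -0.002;0.22 0.01 0.18 -0.002;0.33 0.013 0.3 -0.002;0.344 0.013 0.42 -0.002;0.344 0.013 0.54 -0.002;0.344 0.013 0.64 -0.002;0.344 0.013 0.72 -0.002;0.344 0.013 0.755 -0.002;0.344 0.013 0.764 -0.002;0.344 0.013 0.764 -0.002",
)

```text
clock: 22.63
tool_pos: [0.4962, 0.2919, -0.0289]
eef_rot: [0.698, 0.716, -0.001, 0.0]
contact_force: [0.3, -0.4, 0.7]
opening: 0.566
finger_force: 0.0
```

send_rows(
  rows="0 0 0 0;0 0 0 0;0 0 0 0;0 0 0 0;0 0 0 0",
  jaw=1,
)

```text
clock: 23.05
tool_pos: [0.4966, 0.2937, -0.0278]
eef_rot: [0.698, 0.716, 0.001, 0.0]
contact_force: [-1.2, -0.9, 4.2]
opening: 0.268
finger_force: 39.7
```

```bash
python3 -c "
from h import *
look(1)"
```

```text
1 [43.8 69.6] a 1.614 loc [26.   4.1] org [0.4938 0.3579] cap [0.4967 0.292 ]
at [0.4966 0.2937 0.0079] head 1.597 tilt 0.08 -> [-0.0056  0.0004 -0.1737] -0.0028
at [0.4966 0.2937 0.0079] head 1.597 tilt 0.08 -> [-0.0057  0.0002  0.0097] -0.0028
2 [43.9 69.5] a 1.584 loc [16.  12.5] org [0.5773 0.3713] cap [0.5781 0.3053]
```

send_rows(
  rows="0 0 -0.05 0;0 0 -0.12 0;0 0 -0.22 0;0 0 -0.33 0;0 0 -0.44 0;0 0 -0.55 0;0 0 -0.55 0;0 0 -0.55 0",
)

```text
clock: 23.77
tool_pos: [0.4969, 0.2942, 0.138]
eef_rot: [0.698, 0.716, 0.002, 0.001]
contact_force: [0.2, -0.4, -1.7]
opening: 0.265
finger_force: 39.7
```

```bash
python3 -c "
from h import *
to([.4946,-.0035,.17],.156)"
```

```text
at [0.4969 0.2942 0.1737] head 1.597 tilt 0.21 -> [-0.9916 -0.0338  0.0106] 0.2293
```

send_rows(
  rows="-0.06 -0.002 0 0.014;-0.15 -0.005 0 0.03;-0.25 -0.01 0 0.048;-0.36 -0.015 0 0.066;-0.47 -0.02 0 0.085;-0.58 -0.02 0 0.104;-0.69 -0.025 0 0.123;-0.8 -0.03 0 0.142;-0.91 -0.03 0 0.16;-0.99 -0.034 0.01 0.179",
)

```text
clock: 24.6
tool_pos: [0.4922, -0.0077, 0.132]
eef_rot: [0.973, 0.23, -0.002, 0.001]
contact_force: [0.6, -0.1, -0.2]
opening: 0.264
finger_force: 39.7
```

send_rows(
  rows="0 0 0 0.018;0 0 0 0.036;0 0 0 0.05;0 0 0 0.05;0 0 0 0.05",
)

```text
clock: 25.02
tool_pos: [0.4927, -0.0039, 0.1323]
eef_rot: [0.997, 0.08, -0.001, 0.0]
contact_force: [0.3, -0.0, -1.1]
opening: 0.272
finger_force: 39.7
```

```bash
cat >> h.py <<'E'
PEN=np.array([.6343,.0226])
def hold(k,dz,back=.05):
    """spot of held flask in the tool frame; moves to lower and slide it under the pen"""
    s=sensors.get_state(); tip=s["tool_pos"][2]+.0357; c,p,d=snap("wrist",f"H{k}")
    f=[g for g in flasks(c,p,z=tip-dz+.026,box=(.45,.75,-.15,.2)) if g["size"][1]>55 and g["n"]>20][0]
    m=R.from_quat(s["eef_rot"]).as_matrix(); h=np.arctan2(m[1,0],m[0,0])
    r=f["s"]-s["tool_pos"][:2]; loc=np.array([np.cos(h)*r[0]+np.sin(h)*r[1],-np.sin(h)*r[0]+np.cos(h)*r[1]])
    a=f["a"]; a=(a-h+np.pi/2)%np.pi-np.pi/2
    g=.156; w=np.array([np.cos(g)*loc[0]-np.sin(g)*loc[1],np.sin(g)*loc[0]+np.cos(g)*loc[1]]); T=PEN-w; b=T-back*np.array([np.cos(g),np.sin(g)])
    print("spot in tool",(loc*1e3).round(1),"expect",((SP[k]+[.066,0])*1e3).round(1),"size",f["size"].round(1),"skew",a.round(3),"T",T.round(4))
    to([*b,.065+dz],g); to([*T,.065+dz],g)
E
python3 -c "
from h import *
hold(1,.0075)"
```

```text
spot in tool [91.   5.1] expect [92.  4.] size [43.8 68.9] skew 0.024 T [0.5452 0.0034]
at [ 0.4929 -0.0038  0.1682] head 0.1614 tilt 0.12 -> [0.0099 0.0034 0.319 ] 0.0009
at [ 0.4929 -0.0038  0.1682] head 0.1614 tilt 0.12 -> [0.1766 0.0043 0.3186] 0.0009
```

send_rows(
  rows="0.01 0.003 0.08 0.001;0.01 0.003 0.17 0.001;0.01 0.003 0.25 0.001;0.01 0.003 0.295 0.001;0.01 0.003 0.318 0.001;0.01 0.003 0.321 0.001;0.01 0.003 0.321 0.001",
)

```text
clock: 25.65
tool_pos: [0.4964, -0.0038, 0.0367]
eef_rot: [0.997, 0.077, -0.0, -0.0]
contact_force: [0.4, -0.0, -0.6]
opening: 0.267
finger_force: 40.0
```

send_rows(
  rows="0.03 0 0 0;0.07 0 0 0;0.11 0.001 0 0;0.145 0.001 0 0;0.166 0.001 0 0;0.166 0.001 0 0;0.166 0.001 0 0",
)

```text
clock: 26.23
tool_pos: [0.5459, 0.003, 0.0372]
eef_rot: [0.997, 0.076, -0.0, 0.0]
contact_force: [0.7, 0.6, -0.9]
opening: 0.268
finger_force: 40.0
```

```bash
python3 -c "
from h import *
to([.5452,.0034,.0725],.156)"
```

```text
at [0.5459 0.003  0.0729] head 0.1522 tilt 0.0 -> [-0.002  -0.0017  0.0012] -0.0006
```

send_rows(
  rows="0 0 0 0;0 0 0 0;0 0 0 0",
  jaw=-0.14,
)

```text
clock: 26.48
tool_pos: [0.5456, 0.003, 0.0372]
eef_rot: [0.997, 0.076, -0.0, 0.0]
contact_force: [-0.2, -0.9, 0.0]
opening: 0.47
finger_force: 0.0
```

send_rows(
  rows="0 0 -0.1 0;0 0 -0.22 0;0 0 -0.35 0;0 0 -0.47 0;0 0 -0.5 0;0 0 -0.5 0",
)

```text
clock: 26.98
tool_pos: [0.548, 0.0034, 0.19]
eef_rot: [0.997, 0.076, 0.003, 0.0]
contact_force: [-0.3, 0.7, -0.5]
opening: 0.573
finger_force: 0.0
```

```bash
cat >> h.py <<'E'
def pen():
    c,p,d=snap("wrist",f"P{len(__import__('os').listdir('pics'))}")
    to([*PEN,.22],.156);to([*PEN,.170],.156);to([*PEN,.154],.156)
    g=cv2.GaussianBlur(cv2.resize(p.max(2),None,fx=3,fy=3),(0,0),2)
    u,v=(proj(c,[*PEN,.168],True)*3).astype(int); v0=max(v-120,0)
    r=cv2.HoughCircles(g[v0:v+120,u-120:u+120],cv2.HOUGH_GRADIENT,1,50,param1=60,param2=15,minRadius=25,maxRadius=90)
    for a in r[0][:2]: print(a, onz(c,np.array([(a[0]+u-120)/3]),np.array([(a[1]+v0)/3]),.168,True).round(4))
E
python3 -c "
from h import *
pen()"
```

```text
at [0.5464 0.0029 0.2235] head 0.1518 tilt 0.12 -> [ 0.2996 -0.0205  0.0123] -0.0007
at [0.5464 0.0029 0.2235] head 0.1518 tilt 0.12 -> [ 0.2993 -0.0206  0.1789] -0.0007
at [0.5464 0.0029 0.2235] head 0.1518 tilt 0.12 -> [ 0.2992 -0.0207  0.2323] -0.0007
[125.5 125.5  61. ] [[0.6333 0.0212 0.168 ]]
[73.5 73.5 57.9] [[0.6436 0.0346 0.168 ]]
```

send_rows(
  rows="0.11 -0.01 0 0;0.23 -0.016 0 0;0.3 -0.02 0 0;0.3 -0.02 0.05 0;0.3 -0.02 0.11 0;0.3 -0.02 0.16 0;0.3 -0.02 0.178 0;0.3 -0.02 0.178 0",
  jaw=1,
)

```text
clock: 27.7
tool_pos: [0.6317, 0.0224, 0.1305]
eef_rot: [0.997, 0.076, -0.003, 0.0]
contact_force: [-1.9, 0.0, 3.1]
opening: 0.012
finger_force: 1.1
```

send_rows(
  rows="0 0 0.02 0;0 0 0.04 0;0 0 0.056 0;0 0 0.056 0;0 0 0.056 0;0 0 0.056 0",
)

```text
clock: 28.2
tool_pos: [0.6341, 0.0228, 0.121]
eef_rot: [0.997, 0.076, 0.001, 0.001]
contact_force: [-9.3, -0.9, 27.0]
opening: 0.005
finger_force: 13.5
```

send_rows(
  rows="0 0 -0.08 0;0 0 -0.2 0;-0.1 0.01 -0.226 0;-0.22 0.015 -0.226 0;-0.3 0.02 -0.226 0;-0.3 0.02 -0.12 0;-0.3 0.02 0 0;-0.3 0.02 0.12 0;-0.3 0.02 0.22 0;-0.3 0.02 0.26 0",
  jaw=-0.14,
)

```text
clock: 29.03
tool_pos: [0.544, 0.0029, 0.0354]
eef_rot: [0.997, 0.076, -0.002, 0.0]
contact_force: [-0.1, 0.5, 0.2]
opening: 0.572
finger_force: 0.0
```

send_rows(
  rows="0 0 0.016 0;0 0 0.016 0;0 0 0.016 0",
)

```text
clock: 29.28
tool_pos: [0.5469, 0.0034, 0.0347]
eef_rot: [0.997, 0.076, 0.001, -0.0]
contact_force: [0.2, 0.4, 0.3]
opening: 0.571
finger_force: 0.0
```

send_rows(
  rows="0 0 0 0;0 0 0 0;0 0 0 0;0 0 0 0;0 0 0 0",
  jaw=1,
)

```text
clock: 29.7
tool_pos: [0.5465, 0.0031, 0.0347]
eef_rot: [0.997, 0.076, 0.001, 0.0]
contact_force: [-0.8, 0.1, 3.7]
opening: 0.268
finger_force: 40.0
```

send_rows(
  rows="-0.04 0 0 0;-0.1 0 0 0;-0.16 0 0 0;-0.18 0 0 0;-0.18 0 -0.1 0;-0.18 0 -0.22 0;-0.18 0 -0.34 0;-0.18 0 -0.43 0;-0.18 0 -0.43 0;-0.18 0 -0.43 0",
)

```text
clock: 30.53
tool_pos: [0.4938, -0.0051, 0.1642]
eef_rot: [0.997, 0.076, 0.002, 0.0]
contact_force: [0.4, -0.6, -2.1]
opening: 0.262
finger_force: 40.0
```

```bash
python3 -c "
from h import *
to([.4872,-.4073,.20],1.5845)"
```

```text
at [ 0.4938 -0.0051  0.1999] head 0.1515 tilt 0.18 -> [-2.2400e-01  1.3218e+00 -4.0000e-04] -0.2281
```

send_rows(
  rows="-0.01 0.06 0 -0.012;-0.025 0.14 0 -0.028;-0.04 0.23 0 -0.044;-0.055 0.33 0 -0.06;-0.07 0.43 0 -0.076;-0.09 0.53 0 -0.092;-0.105 0.62 0 -0.108;-0.12 0.71 0 -0.124;-0.135 0.8 0 -0.14;-0.152 0.9 0 -0.15",
)

```text
clock: 31.37
tool_pos: [0.4872, -0.2793, 0.1609]
eef_rot: [0.852, 0.523, -0.001, -0.002]
contact_force: [0.1, 0.5, -0.6]
opening: 0.272
finger_force: 40.0
```

send_rows(
  rows="-0.1 0 0 -0.018;-0.2 0.005 0 -0.036;-0.28 0.01 0 -0.054;-0.35 0.015 0 -0.072;-0.35 0.02 0 -0.078;-0.35 0.02 0 -0.078;-0.35 0.02 0 -0.078",
)

```text
clock: 31.95
tool_pos: [0.4452, -0.374, 0.1614]
eef_rot: [0.702, 0.712, 0.0, -0.001]
contact_force: [0.5, -0.5, -0.9]
opening: 0.272
finger_force: 40.0
```

```bash
python3 -c "
from h import *
to([.4872,-.4073,.01],1.5845)
z=np.load('w13.npz')
c,p,d=snap('wrist','w14')
for f in flasks(c,p,z=.03,box=(.3,.75,-.6,-.1)): print(f['c'],f['a'],f['size'])"
```

```text
at [ 0.4452 -0.374   0.1971] head 1.5838 tilt 0.17 -> [-0.1145  0.1395  0.6231] -0.0001
[ 0.444185   -0.31749454] 1.5838849770878767 [109.90324402 174.53878784]
```

send_rows(
  rows="-0.06 0.07 0 0;-0.115 0.14 0 0;-0.115 0.14 0.06 0;-0.115 0.14 0.17 0;-0.115 0.14 0.29 0;-0.115 0.14 0.41 0;-0.115 0.14 0.51 0;-0.115 0.14 0.58 0;-0.115 0.14 0.613 0;-0.115 0.14 0.622 0",
)

```text
clock: 32.83
tool_pos: [0.4876, -0.407, -0.0256]
eef_rot: [0.702, 0.713, -0.0, -0.002]
contact_force: [0.7, -0.2, -0.6]
opening: 0.271
finger_force: 40.0
```

send_rows(
  rows="0 0 0 0;0 0 0 0;0 0 0 0",
)

```text
clock: 33.08
tool_pos: [0.4896, -0.4092, -0.0217]
eef_rot: [0.702, 0.712, 0.0, 0.001]
contact_force: [0.5, 0.9, -0.3]
opening: 0.272
finger_force: 40.0
```

send_rows(
  rows="0 0 0 0;0 0 0 0;0 0 0 0;0 0 0 0",
  jaw=-0.14,
)

```text
clock: 33.42
tool_pos: [0.4884, -0.4091, -0.023]
eef_rot: [0.702, 0.712, 0.0, 0.0]
contact_force: [0.2, -0.0, 0.1]
opening: 0.547
finger_force: 0.0
```

send_rows(
  rows="0 0 -0.08 0;0 0 -0.2 0;0 0 -0.33 0;0 0 -0.46 0;0 0 -0.59 0;0 0 -0.72 0;0 0 -0.75 0;0 0 -0.75 0",
)

```text
clock: 34.08
tool_pos: [0.4904, -0.4093, 0.2054]
eef_rot: [0.702, 0.712, 0.001, 0.003]
contact_force: [-0.7, -0.2, -0.7]
opening: 0.568
finger_force: 0.0
```

```bash
python3 -c "
from h import *
to([.53,.19,.24],1.58)
c,p,d=snap('wrist','w15')
for k,f in enumerate(flasks(c,p,z=.03,box=(.3,.75,-.6,-.1))): print(f['size'],pose(f,k,1.57))"
```

```text
at [ 0.4904 -0.4093  0.2411] head 1.5844 tilt 0.4 -> [ 1.9958  0.1591 -0.0027] 0.0007
[41.92974472 67.51313782] (array([ 0.41562602, -0.34533347]), np.float64(1.5948167685841097), array([ 0.01014154, -0.01070303]), array([ 0.41721121, -0.41131443]))
[40.46894836 67.48561859] (array([ 0.48844218, -0.34605654]), np.float64(1.577963217340909), array([0.02581669, 0.00427768]), array([ 0.48891519, -0.41205485]))
```

send_rows(
  rows="0.05 0.005 0 0;0.13 0.01 0 0;0.24 0.02 0 0;0.36 0.03 0 0;0.48 0.04 0 0;0.6 0.05 0 0;0.72 0.06 0 0;0.84 0.07 0 0;0.96 0.075 0 0;1 0.08 0 0",
)

```text
clock: 34.97
tool_pos: [0.5066, -0.1023, 0.2002]
eef_rot: [0.699, 0.715, 0.0, -0.002]
contact_force: [-0.1, 0.5, 0.3]
opening: 0.566
finger_force: 0.0
```

send_rows(
  rows="0.12 0.01 0 0;0.24 0.02 0 0;0.36 0.03 0 0;0.48 0.04 0 0;0.6 0.05 0 0;0.72 0.06 0 0;0.84 0.07 0 0;0.96 0.08 0 0;1 0.08 0 0;1 0.08 0 0",
)

```text
clock: 35.8
tool_pos: [0.5264, 0.1955, 0.2]
eef_rot: [0.7, 0.714, -0.0, -0.002]
contact_force: [-0.7, 0.1, 0.2]
opening: 0.566
finger_force: 0.0
```

```bash
python3 -c "
from h import *
look(2)"
```

```text
2 [42.6 67.7] a 1.582 loc [16.5 12.8] org [0.5777 0.371 ] cap [0.5784 0.305 ]
at [0.5268 0.192  0.2355] head 1.5873 tilt 0.18 -> [0.3747 0.1798 0.584 ] 0.0008
at [0.5268 0.192  0.2355] head 1.5873 tilt 0.18 -> [0.3749 0.1803 0.7673] 0.0008
3 [42.5 68.3] a 1.557 loc [8.1 4.4] org [0.6462 0.3392] cap [0.6453 0.2732]
```

send_rows(
  rows="0.1 0.06 0.04 0.001;0.22 0.12 0.12 0.001;0.33 0.17 0.24 0.001;0.365 0.18 0.37 0.001;0.365 0.18 0.49 0.001;0.365 0.18 0.6 0.001;0.365 0.18 0.65 0.001;0.365 0.18 0.65 0.001;0.365 0.18 0.65 0.001",
  jaw=0.09,
)

```text
clock: 36.6
tool_pos: [0.5808, 0.3, 0.0064]
eef_rot: [0.705, 0.709, -0.001, 0.0]
contact_force: [-0.3, 0.0, 0.6]
opening: 0.457
finger_force: 0.0
```

```bash
python3 -c "
from h import *
look(2); print(sensors.get_state()['opening'])"
```

```text
2 [43.3 68.7] a 1.583 loc [16.  13.2] org [0.5775 0.3713] cap [0.5783 0.3053]
at [0.5817 0.3015 0.0438] head 1.5766 tilt 0.11 -> [ 0.0129 -0.0109 -0.054 ] -0.001
at [0.5817 0.3015 0.0438] head 1.5766 tilt 0.11 -> [ 0.0127 -0.0113  0.1293] -0.001
3 [43.9 69.5] a 1.559 loc [8.  4.7] org [0.6461 0.3398] cap [0.6453 0.2738]
0.4543069814469591
```

send_rows(
  rows="0.003 -0.011 0 -0.001;0.003 -0.011 0.03 -0.001;0.003 -0.011 0.07 -0.001;0.003 -0.011 0.1 -0.001;0.003 -0.011 0.122 -0.001;0.003 -0.011 0.127 -0.001;0.003 -0.011 0.127 -0.001",
)

```text
clock: 37.23
tool_pos: [0.5765, 0.3025, -0.0327]
eef_rot: [0.702, 0.712, -0.001, -0.0]
contact_force: [0.1, -1.1, 0.5]
opening: 0.454
finger_force: 0.0
```

send_rows(
  rows="0 0 0 0;0 0 0 0;0 0 0 0;0 0 0 0;0 0 0 0",
  jaw=1,
)

```text
clock: 37.65
tool_pos: [0.5773, 0.3032, -0.0312]
eef_rot: [0.702, 0.712, 0.0, 0.0]
contact_force: [0.4, -0.2, 0.7]
opening: 0.269
finger_force: 40.0
```

```bash
python3 -c "
from h import *
look(2)"
```

```text
2 [43.7 69.6] a 1.575 loc [15.9 13.2] org [0.5771 0.3713] cap [0.5773 0.3053]
at [0.5773 0.3032 0.0045] head 1.5846 tilt 0.05 -> [ 0.0072  0.0002 -0.1851] 0.0015
at [0.5773 0.3032 0.0045] head 1.5846 tilt 0.05 -> [ 0.0071  0.0001 -0.0018] 0.0015
3 [43.8 69.2] a 1.561 loc [7.8 4.7] org [0.646  0.3399] cap [0.6453 0.2739]
```

send_rows(
  rows="0 0 -0.05 0;0 0 -0.12 0;0 0 -0.22 0;0 0 -0.33 0;0 0 -0.44 0;0 0 -0.55 0;0 0 -0.55 0;0 0 -0.55 0",
)

```text
clock: 38.37
tool_pos: [0.578, 0.3038, 0.1365]
eef_rot: [0.702, 0.712, 0.002, 0.001]
contact_force: [-0.6, -1.1, -1.6]
opening: 0.264
finger_force: 40.0
```

```bash
python3 -c "
from h import *
h=.156;w=np.array([np.cos(h)*.132-np.sin(h)*.013,np.sin(h)*.132+np.cos(h)*.013])
print(PEN-w); to([*(PEN-w),.17],h)"
```

```text
[ 0.50592271 -0.01075072]
at [0.578  0.3038 0.1722] head 1.5846 tilt 0.26 -> [-1.0452 -0.2546  0.0038] 0.2274
```

send_rows(
  rows="-0.03 -0.06 -0.03 0.005;-0.09 -0.14 -0.08 0.015;-0.18 -0.22 -0.1 0.03;-0.28 -0.255 -0.1 0.045;-0.4 -0.255 -0.1 0.062;-0.52 -0.255 -0.1 0.08;-0.64 -0.255 -0.1 0.1;-0.76 -0.255 -0.1 0.12;-0.88 -0.255 -0.1 0.14;-1 -0.255 -0.1 0.16",
)

```text
clock: 39.2
tool_pos: [0.5031, -0.0003, 0.1625]
eef_rot: [0.959, 0.284, -0.001, -0.0]
contact_force: [0.1, 0.3, -0.8]
opening: 0.271
finger_force: 40.0
```

send_rows(
  rows="0 0.02 0 0.018;0 0.045 0.03 0.036;0 0.045 0.1 0.054;0 0.045 0.1 0.067;0 0.045 0.1 0.067;0 0.045 0.1 0.067",
)

```text
clock: 39.7
tool_pos: [0.5113, -0.0094, 0.1328]
eef_rot: [0.997, 0.082, -0.001, 0.0]
contact_force: [-0.2, -0.5, -0.8]
opening: 0.268
finger_force: 40.0
```

```bash
python3 -c "
from h import *
hold(2,.0050)"
```

```text
spot in tool [85.2 11.8] expect [82. 13.] size [44.2 69.6] skew -0.008 T [ 0.552  -0.0023]
at [ 0.5117 -0.0092  0.1688] head 0.1638 tilt 0.05 -> [-0.0302 -0.0022  0.3295] 0.0012
at [ 0.5117 -0.0092  0.1688] head 0.1638 tilt 0.05 -> [ 0.1365 -0.0009  0.3293] 0.0012
```

send_rows(
  rows="-0.03 -0.002 0.08 0.001;-0.03 -0.002 0.17 0.001;-0.03 -0.002 0.25 0.001;-0.03 -0.002 0.3 0.001;-0.03 -0.002 0.327 0.001;-0.03 -0.002 0.331 0.001;-0.03 -0.002 0.331 0.001",
)

```text
clock: 40.33
tool_pos: [0.5033, -0.01, 0.0342]
eef_rot: [0.997, 0.078, 0.0, -0.0]
contact_force: [1.2, -0.4, 0.0]
opening: 0.269
finger_force: 40.0
```

send_rows(
  rows="0.03 0 0 0;0.07 0 0 0;0.11 0.001 0 0;0.145 0.001 0 0;0.166 0.001 0 0;0.166 0.001 0 0;0.166 0.001 0 0",
)

```text
clock: 40.92
tool_pos: [0.5524, -0.003, 0.0345]
eef_rot: [0.997, 0.077, 0.0, -0.0]
contact_force: [-0.8, -0.2, -2.1]
opening: 0.265
finger_force: 40.0
```

```bash
python3 -c "
from h import *
to([.5525,-.0023,.07],.156)"
```

```text
at [ 0.5524 -0.003   0.0702] head 0.1547 tilt 0.03 -> [ 0.0005 -0.0021  0.0008] -0.0002
```

send_rows(
  rows="0 0 0 0;0 0 0 0;0 0 0 0",
  jaw=-0.14,
)

```text
clock: 41.17
tool_pos: [0.5519, -0.003, 0.0342]
eef_rot: [0.997, 0.077, -0.0, 0.0]
contact_force: [0.4, -0.1, -0.1]
opening: 0.471
finger_force: 0.0
```

send_rows(
  rows="0 0 -0.1 0;0 0 -0.22 0;0 0 -0.35 0;0 0 -0.47 0;0 0 -0.5 0;0 0 -0.5 0",
)

```text
clock: 41.67
tool_pos: [0.5543, -0.0026, 0.187]
eef_rot: [0.997, 0.077, 0.003, 0.0]
contact_force: [0.1, 0.2, -0.4]
opening: 0.57
finger_force: 0.0
```

send_rows(
  rows="0.1 -0.01 0 0;0.22 -0.03 0 0;0.283 -0.042 0 0;0.283 -0.042 0.05 0;0.283 -0.042 0.11 0;0.283 -0.042 0.15 0;0.283 -0.042 0.168 0;0.283 -0.042 0.168 0",
  jaw=1,
)

```text
clock: 42.33
tool_pos: [0.6326, 0.0223, 0.1314]
eef_rot: [0.997, 0.077, -0.002, 0.0]
contact_force: [-0.7, 0.3, 2.2]
opening: 0.004
finger_force: 1.0
```

send_rows(
  rows="0 0 0.02 0;0 0 0.04 0;0 0 0.056 0;0 0 0.056 0;0 0 0.056 0;0 0 0.056 0",
)

```text
clock: 42.83
tool_pos: [0.6347, 0.0227, 0.121]
eef_rot: [0.997, 0.077, 0.001, 0.001]
contact_force: [-8.2, -1.4, 26.2]
opening: 0.004
finger_force: 13.0
```

```bash
python3 -c "
from h import *
to([*PEN,.154],.156);to([.5524,-.003,.0702],.156)"
```

```text
at [0.6347 0.0227 0.1567] head 0.1544 tilt 0.16 -> [-0.0013  0.0001  0.0091] -0.0003
at [0.6347 0.0227 0.1567] head 0.1544 tilt 0.16 -> [-0.2848  0.0421  0.2878] -0.0003
```

send_rows(
  rows="0 0 -0.08 0;0 0 -0.2 0;-0.1 0.01 -0.226 0;-0.22 0.03 -0.226 0;-0.283 0.042 -0.226 0;-0.283 0.042 -0.12 0;-0.283 0.042 0 0;-0.283 0.042 0.12 0;-0.283 0.042 0.22 0;-0.283 0.042 0.26 0",
  jaw=-0.14,
)

```text
clock: 43.67
tool_pos: [0.5504, -0.0033, 0.0354]
eef_rot: [0.997, 0.077, -0.002, 0.0]
contact_force: [-0.1, 0.0, -0.3]
opening: 0.571
finger_force: 0.0
```

send_rows(
  rows="0 0 0.018 0;0 0 0.018 0;0 0 0.018 0",
)

```text
clock: 43.92
tool_pos: [0.5532, -0.0026, 0.0341]
eef_rot: [0.997, 0.077, 0.001, -0.0]
contact_force: [0.5, 0.3, 0.2]
opening: 0.574
finger_force: 0.0
```

send_rows(
  rows="0 0 0 0;0 0 0 0;0 0 0 0;0 0 0 0;0 0 0 0",
  jaw=1,
)

```text
clock: 44.33
tool_pos: [0.5529, -0.003, 0.034]
eef_rot: [0.997, 0.077, 0.001, 0.0]
contact_force: [-0.8, -1.2, 3.7]
opening: 0.267
finger_force: 40.0
```

send_rows(
  rows="-0.04 0 0 0;-0.1 0 0 0;-0.16 0 0 0;-0.18 0 0 0;-0.18 0 -0.1 0;-0.18 0 -0.22 0;-0.18 0 -0.34 0;-0.18 0 -0.43 0;-0.18 0 -0.43 0;-0.18 0 -0.43 0",
)

```text
clock: 45.17
tool_pos: [0.5001, -0.0113, 0.1636]
eef_rot: [0.997, 0.077, 0.002, 0.0]
contact_force: [-0.4, 0.3, -1.0]
opening: 0.268
finger_force: 40.0
```

```bash
python3 -c "
from h import *
to([.535,-.26,.20],1.15);to([.5592,-.4063,.20],1.5845)"
```

```text
at [ 0.5001 -0.0113  0.1993] head 0.1541 tilt 0.17 -> [-0.0123  0.837  -0.002 ] -0.1585
at [ 0.5001 -0.0113  0.1993] head 0.1541 tilt 0.17 -> [-0.0075  1.3313 -0.0017] -0.2277
```

send_rows(
  rows="-0.001 0.06 0 -0.012;-0.002 0.14 0 -0.028;-0.004 0.23 0 -0.044;-0.005 0.32 0 -0.06;-0.007 0.42 0 -0.076;-0.008 0.51 0 -0.092;-0.01 0.6 0 -0.108;-0.01 0.69 0 -0.124;-0.012 0.77 0 -0.14;-0.012 0.837 0 -0.1585",
)

```text
clock: 46.0
tool_pos: [0.5327, -0.2622, 0.1599]
eef_rot: [0.838, 0.545, -0.002, -0.001]
contact_force: [-0.0, 0.3, -1.5]
opening: 0.272
finger_force: 40.0
```

send_rows(
  rows="0 0 0 0;0 0 0 0",
)

```text
clock: 46.17
tool_pos: [0.5328, -0.2605, 0.1601]
eef_rot: [0.84, 0.542, -0.001, -0.002]
contact_force: [0.5, 1.0, -1.9]
opening: 0.271
finger_force: 40.0
```

```bash
python3 -c "
from h import *
to([.5592,-.4063,.20],1.5845);to([.5592,-.4063,.01],1.5845)"
```

```text
at [ 0.5328 -0.2605  0.1958] head 1.1464 tilt 0.22 -> [-0.4066  0.2802 -0.0152] -0.0697
at [ 0.5328 -0.2605  0.1958] head 1.1464 tilt 0.22 -> [-0.4067  0.2825  0.6181] -0.0697
```

send_rows(
  rows="-0.07 0.05 0 -0.015;-0.17 0.12 0 -0.03;-0.27 0.19 0 -0.045;-0.36 0.25 0 -0.06;-0.406 0.281 0 -0.07;-0.406 0.281 0 -0.07;-0.406 0.281 0 -0.07",
)

```text
clock: 46.75
tool_pos: [0.5615, -0.4037, 0.1611]
eef_rot: [0.701, 0.714, 0.0, -0.001]
contact_force: [0.2, 1.5, -0.8]
opening: 0.27
finger_force: 40.0
```

```bash
python3 -c "
from h import *
to([.5592,-.4063,.01],1.5845)"
```

```text
at [ 0.5615 -0.4037  0.1968] head 1.5892 tilt 0.14 -> [-0.0098 -0.0071  0.6225] 0.0008
```

send_rows(
  rows="-0.01 -0.007 0.06 0;-0.01 -0.007 0.15 0;-0.01 -0.007 0.26 0;-0.01 -0.007 0.37 0;-0.01 -0.007 0.47 0;-0.01 -0.007 0.55 0;-0.01 -0.007 0.6 0;-0.01 -0.007 0.618 0;-0.01 -0.007 0.624 0;-0.01 -0.007 0.624 0",
)

```text
clock: 47.58
tool_pos: [0.5606, -0.4076, -0.0237]
eef_rot: [0.7, 0.714, 0.001, 0.001]
contact_force: [-0.2, -0.4, -1.1]
opening: 0.269
finger_force: 40.0
```

send_rows(
  rows="0 0 0 0;0 0 0 0;0 0 0 0;0 0 0 0",
  jaw=-0.14,
)

```text
clock: 47.92
tool_pos: [0.56, -0.4089, -0.0236]
eef_rot: [0.7, 0.714, 0.0, 0.001]
contact_force: [0.9, 0.1, 0.2]
opening: 0.55
finger_force: 0.0
```

send_rows(
  rows="0 0 -0.08 0;0 0 -0.2 0;0 0 -0.33 0;0 0 -0.46 0;0 0 -0.59 0;0 0 -0.72 0;0 0 -0.75 0;0 0 -0.75 0",
)

```text
clock: 48.58
tool_pos: [0.5618, -0.4088, 0.205]
eef_rot: [0.7, 0.714, 0.001, 0.004]
contact_force: [0.0, -0.0, -0.2]
opening: 0.566
finger_force: 0.0
```

```bash
python3 -c "
from h import *
to([.6,.19,.24],1.565)
c,p,d=snap('wrist','w16')
for k,f in enumerate(flasks(c,p,z=.03,box=(.3,.75,-.6,-.1))): print(f['size'],pose(f,k,1.57)[:3])"
```

```text
at [ 0.5618 -0.4088  0.2407] head 1.5899 tilt 0.45 -> [ 1.9934  0.1654 -0.0034] 0.004
[43.03007507 67.67157745] (array([ 0.41551265, -0.34535794]), np.float64(1.5801825735584483), array([ 0.00987289, -0.01018696]))
[41.74116898 66.79671478] (array([ 0.4882488 , -0.34615803]), np.float64(1.5730321012445114), array([0.0259878 , 0.00469025]))
[40.25795746 66.32297516] (array([ 0.56000093, -0.34103709]), np.float64(1.5839644235524424), array([0.01598969, 0.01277946]))
```

send_rows(
  rows="0.05 0.005 0 0;0.13 0.01 0 0;0.24 0.02 0 0;0.36 0.03 0 0;0.48 0.04 0 0;0.6 0.05 0 0;0.72 0.06 0 0;0.84 0.07 0 0;0.96 0.08 0 0;1 0.083 0 0.004",
)

```text
clock: 49.47
tool_pos: [0.577, -0.101, 0.1987]
eef_rot: [0.706, 0.708, 0.001, -0.003]
contact_force: [-0.5, 0.9, -0.3]
opening: 0.565
finger_force: 0.0
```

send_rows(
  rows="0.12 0.01 0 0;0.24 0.02 0 0;0.36 0.03 0 0;0.48 0.04 0 0;0.6 0.05 0 0;0.72 0.06 0 0;0.84 0.07 0 0;0.96 0.08 0 0;1 0.083 0 0;1 0.083 0 0",
)

```text
clock: 50.3
tool_pos: [0.6029, 0.1963, 0.1984]
eef_rot: [0.707, 0.708, -0.001, -0.002]
contact_force: [-1.1, 0.2, 0.3]
opening: 0.571
finger_force: 0.0
```

```bash
python3 -c "
from h import *
look(3)"
```

```text
3 [41.5 67.8] a 1.569 loc [8.4 5.5] org [0.6463 0.3393] cap [0.6462 0.2733]
at [0.6036 0.1925 0.2339] head 1.5684 tilt 0.2 -> [0.2705 0.1432 0.5789] -0.0001
at [0.6036 0.1925 0.2339] head 1.5684 tilt 0.2 -> [0.2708 0.1438 0.7622] -0.0001
```

send_rows(
  rows="0.1 0.05 0 0;0.22 0.12 0 0;0.27 0.143 0.06 0;0.27 0.143 0.18 0;0.27 0.143 0.31 0;0.27 0.143 0.44 0;0.27 0.143 0.56 0;0.27 0.143 0.66 0;0.27 0.143 0.73 0;0.27 0.143 0.76 0",
)

```text
clock: 51.18
tool_pos: [0.6463, 0.2666, -0.0332]
eef_rot: [0.71, 0.704, -0.005, 0.0]
contact_force: [0.1, -0.5, -1.5]
opening: 0.569
finger_force: 0.0
```

send_rows(
  rows="0 0 0.003 0;0 0 0.003 0",
)

```text
clock: 51.35
tool_pos: [0.6487, 0.2709, -0.0288]
eef_rot: [0.71, 0.705, -0.0, 0.0]
contact_force: [0.9, 0.2, -0.1]
opening: 0.57
finger_force: 0.0
```

send_rows(
  rows="0 0 0 0;0 0 0 0;0 0 0 0;0 0 0 0;0 0 0 0",
  jaw=1,
)

```text
clock: 51.77
tool_pos: [0.6488, 0.2728, -0.0276]
eef_rot: [0.709, 0.705, 0.001, 0.0]
contact_force: [-1.1, -0.4, 3.5]
opening: 0.271
finger_force: 39.5
```

```bash
python3 -c "
from h import *
look(3)"
```

```text
3 [43.8 69.5] a 1.591 loc [8.  5.1] org [0.6474 0.3399] cap [0.6487 0.2739]
at [0.6488 0.2728 0.008 ] head 1.5653 tilt 0.07 -> [ 0.0037 -0.0002 -0.1733] -0.0041
at [0.6488 0.2728 0.008 ] head 1.5653 tilt 0.07 -> [ 0.0036 -0.0004  0.0101] -0.0041
```

send_rows(
  rows="0 0 -0.05 0;0 0 -0.12 0;0 0 -0.22 0;0 0 -0.33 0;0 0 -0.44 0;0 0 -0.55 0;0 0 -0.65 0;0 0 -0.65 0;0 0 -0.65 0",
)

```text
clock: 52.57
tool_pos: [0.6491, 0.2736, 0.1695]
eef_rot: [0.709, 0.705, 0.002, 0.001]
contact_force: [-0.5, 0.8, -1.4]
opening: 0.264
finger_force: 39.5
```

```bash
python3 -c "
from h import *
h=.156;w=np.array([np.cos(h)*.134-np.sin(h)*.005,np.sin(h)*.134+np.cos(h)*.005])
print(PEN-w); to([*(PEN-w),.20],h)"
```

```text
[ 0.50270405 -0.0031586 ]
at [0.6491 0.2736 0.2052] head 1.5655 tilt 0.26 -> [-0.925  -0.4833  0.0134] 0.2243
```

send_rows(
  rows="-0.01 -0.05 0 0;-0.03 -0.14 0 0.005;-0.07 -0.24 0 0.012;-0.13 -0.34 0 0.022;-0.22 -0.44 0 0.036;-0.33 -0.483 0 0.054;-0.44 -0.483 0 0.072;-0.56 -0.483 0 0.09;-0.68 -0.483 0 0.108;-0.8 -0.483 0 0.126",
)

```text
clock: 53.4
tool_pos: [0.5006, 0.0313, 0.1656]
eef_rot: [0.927, 0.375, -0.001, -0.0]
contact_force: [0.7, -0.1, -0.7]
opening: 0.273
finger_force: 39.5
```

```bash
python3 -c "
from h import *
to([.5027,-.0032,.17],.156)"
```

```text
at [0.5006 0.0313 0.2013] head 0.7686 tilt 0.15 -> [-0.0745  0.0876  0.1043] 0.0975
```

send_rows(
  rows="-0.03 0.03 0 0.018;-0.06 0.06 0 0.036;-0.075 0.088 0.03 0.054;-0.075 0.088 0.07 0.072;-0.075 0.088 0.1 0.09;-0.075 0.088 0.1 0.098;-0.075 0.088 0.1 0.098;-0.075 0.088 0.1 0.098",
)

```text
clock: 54.07
tool_pos: [0.5036, -0.0013, 0.1358]
eef_rot: [0.997, 0.08, -0.001, 0.0]
contact_force: [0.0, 0.7, -0.7]
opening: 0.268
finger_force: 39.5
```

```bash
python3 -c "
from h import *
hold(3,.0078)"
```

```text
spot in tool [75.8  6.5] expect [74.  5.] size [44. 69.] skew 0.026 T [0.5604 0.0044]
at [ 0.504  -0.0012  0.1717] head 0.1598 tilt 0.06 -> [0.0224 0.011  0.3297] 0.0006
at [ 0.504  -0.0012  0.1717] head 0.1598 tilt 0.06 -> [0.1891 0.0116 0.3296] 0.0006
```

send_rows(
  rows="0.022 0.011 0.08 0;0.022 0.011 0.17 0;0.022 0.011 0.25 0;0.022 0.011 0.3 0;0.022 0.011 0.327 0;0.022 0.011 0.332 0;0.022 0.011 0.332 0",
)

```text
clock: 54.7
tool_pos: [0.5111, -0.0033, 0.0368]
eef_rot: [0.997, 0.079, -0.0, -0.0]
contact_force: [0.5, 0.8, -0.7]
opening: 0.268
finger_force: 40.0
```

send_rows(
  rows="0.03 0 0 0;0.07 0 0 0;0.11 0.001 0 0;0.145 0.001 0 0;0.166 0.001 0 0;0.166 0.001 0 0;0.166 0.001 0 0",
)

```text
clock: 55.28
tool_pos: [0.5606, 0.004, 0.037]
eef_rot: [0.997, 0.079, 0.0, 0.0]
contact_force: [-0.2, -0.3, -1.7]
opening: 0.27
finger_force: 40.0
```

```bash
python3 -c "
from h import *
to([.5602,.0044,.0728],.156)"
```

```text
at [0.5606 0.004  0.0727] head 0.1579 tilt 0.01 -> [-0.0011 -0.0016 -0.0004] 0.0003
```

send_rows(
  rows="0 0 0 0;0 0 0 0;0 0 0 0",
  jaw=-0.14,
)

```text
clock: 55.53
tool_pos: [0.5602, 0.0039, 0.0369]
eef_rot: [0.997, 0.079, -0.0, 0.0]
contact_force: [-0.0, -0.5, -0.7]
opening: 0.467
finger_force: 0.0
```

send_rows(
  rows="0 0 -0.1 0;0 0 -0.22 0;0 0 -0.35 0;0 0 -0.47 0;0 0 -0.5 0;0 0 -0.5 0",
)

```text
clock: 56.03
tool_pos: [0.5626, 0.0044, 0.1898]
eef_rot: [0.997, 0.079, 0.003, 0.0]
contact_force: [-0.1, 0.2, -0.7]
opening: 0.568
finger_force: 0.0
```

send_rows(
  rows="0.1 -0.01 0 0;0.22 -0.02 0 0;0.252 -0.023 0 0;0.252 -0.023 0.05 0;0.252 -0.023 0.11 0;0.252 -0.023 0.155 0;0.252 -0.023 0.176 0;0.252 -0.023 0.176 0",
  jaw=1,
)

```text
clock: 56.7
tool_pos: [0.6321, 0.0224, 0.131]
eef_rot: [0.997, 0.079, -0.003, 0.0]
contact_force: [-0.7, -0.5, 2.3]
opening: 0.009
finger_force: 1.1
```

send_rows(
  rows="0 0 0.02 0;0 0 0.04 0;0 0 0.056 0;0 0 0.056 0;0 0 0.056 0;0 0 0.056 0",
)

```text
clock: 57.2
tool_pos: [0.6344, 0.0229, 0.1211]
eef_rot: [0.997, 0.079, 0.001, 0.001]
contact_force: [-8.9, -2.0, 25.7]
opening: 0.004
finger_force: 12.6
```

send_rows(
  rows="0 0 -0.08 0;0 0 -0.2 0;-0.1 0.01 -0.226 0;-0.2 0.02 -0.226 0;-0.252 0.023 -0.226 0;-0.252 0.023 -0.12 0;-0.252 0.023 0 0;-0.252 0.023 0.12 0;-0.252 0.023 0.22 0;-0.252 0.023 0.26 0",
  jaw=-0.14,
)

```text
clock: 58.03
tool_pos: [0.5586, 0.0036, 0.0355]
eef_rot: [0.997, 0.079, -0.002, 0.0]
contact_force: [-0.5, -0.6, -0.1]
opening: 0.572
finger_force: 0.0
```

send_rows(
  rows="0 0 0.016 0;0 0 0.016 0;0 0 0.016 0",
)

```text
clock: 58.28
tool_pos: [0.5616, 0.0043, 0.0351]
eef_rot: [0.997, 0.079, 0.001, -0.0]
contact_force: [-0.2, 0.0, -0.4]
opening: 0.571
finger_force: 0.0
```

send_rows(
  rows="0 0 0 0;0 0 0 0;0 0 0 0;0 0 0 0;0 0 0 0",
  jaw=1,
)

```text
clock: 58.7
tool_pos: [0.5612, 0.004, 0.035]
eef_rot: [0.997, 0.079, 0.001, 0.0]
contact_force: [-0.1, -0.5, 2.7]
opening: 0.269
finger_force: 40.0
```

send_rows(
  rows="-0.04 0 0 0;-0.1 0 0 0;-0.16 0 0 0;-0.2 0 0 0;-0.2 0 -0.1 0;-0.2 0 -0.22 0;-0.2 0 -0.34 0;-0.2 0 -0.43 0;-0.2 0 -0.43 0;-0.2 0 -0.43 0",
)

```text
clock: 59.53
tool_pos: [0.5024, -0.0055, 0.1646]
eef_rot: [0.997, 0.079, 0.002, 0.0]
contact_force: [-0.0, 0.4, -1.5]
opening: 0.268
finger_force: 40.0
```

```bash
python3 -c "
from h import *
to([.58,-.24,.20],1.1);to([.6312,-.4053,.20],1.5845)"
```

```text
at [ 0.5024 -0.0055  0.2003] head 0.1573 tilt 0.19 -> [0.1331 0.8125 0.0019] -0.15
at [ 0.5024 -0.0055  0.2003] head 0.1573 tilt 0.19 -> [0.2154 1.3835 0.0026] -0.2271
```

send_rows(
  rows="0 0.06 0 -0.012;0 0.14 0 -0.028;0.01 0.23 0 -0.044;0.02 0.32 0 -0.06;0.04 0.42 0 -0.076;0.06 0.51 0 -0.092;0.08 0.6 0 -0.108;0.1 0.69 0 -0.124;0.12 0.77 0 -0.14;0.133 0.8125 0 -0.15",
)

```text
clock: 60.37
tool_pos: [0.5781, -0.244, 0.1604]
eef_rot: [0.852, 0.523, -0.002, -0.0]
contact_force: [-0.4, -0.3, -1.1]
opening: 0.268
finger_force: 40.0
```

send_rows(
  rows="0 0 0 0;0 0 0 0",
)

```text
clock: 60.53
tool_pos: [0.578, -0.2394, 0.1612]
eef_rot: [0.853, 0.522, -0.001, -0.002]
contact_force: [-0.7, 1.2, 0.2]
opening: 0.271
finger_force: 40.0
```

```bash
python3 -c "
from h import *
to([.6312,-.4053,.20],1.5845)"
```

```text
at [ 0.578  -0.2394  0.1969] head 1.0978 tilt 0.2 -> [-0.4114  0.4098 -0.0117] -0.0775
```

send_rows(
  rows="-0.07 0.07 0 -0.015;-0.16 0.16 0 -0.03;-0.25 0.25 0 -0.045;-0.33 0.33 0 -0.06;-0.41 0.41 0 -0.077;-0.41 0.41 0 -0.077;-0.41 0.41 0 -0.077;-0.41 0.41 0 -0.077",
)

```text
clock: 61.2
tool_pos: [0.6334, -0.4018, 0.1627]
eef_rot: [0.702, 0.713, 0.0, -0.001]
contact_force: [-0.7, 1.1, -1.2]
opening: 0.27
finger_force: 40.0
```

```bash
python3 -c "
from h import *
to([.6312,-.4053,.0115],1.5845)"
```

```text
at [ 0.6334 -0.4018  0.1984] head 1.5862 tilt 0.13 -> [-0.0128 -0.0069  0.6231] 0.0003
```

send_rows(
  rows="-0.013 -0.007 0.06 0;-0.013 -0.007 0.15 0;-0.013 -0.007 0.26 0;-0.013 -0.007 0.37 0;-0.013 -0.007 0.47 0;-0.013 -0.007 0.55 0;-0.013 -0.007 0.6 0;-0.013 -0.007 0.618 0;-0.013 -0.007 0.624 0;-0.013 -0.007 0.624 0",
)

```text
clock: 62.03
tool_pos: [0.6321, -0.4084, -0.0226]
eef_rot: [0.702, 0.712, 0.001, 0.001]
contact_force: [-0.2, -0.8, -1.4]
opening: 0.264
finger_force: 40.0
```

send_rows(
  rows="0 0 0 0;0 0 0 0;0 0 0 0;0 0 0 0",
  jaw=-0.14,
)

```text
clock: 62.37
tool_pos: [0.6316, -0.4094, -0.0227]
eef_rot: [0.702, 0.712, 0.0, 0.001]
contact_force: [0.0, -0.3, 0.7]
opening: 0.546
finger_force: 0.0
```

send_rows(
  rows="0 0 -0.08 0;0 0 -0.2 0;0 0 -0.33 0;0 0 -0.46 0;0 0 -0.59 0;0 0 -0.72 0;0 0 -0.75 0;0 0 -0.75 0",
)

```text
clock: 63.03
tool_pos: [0.6333, -0.4095, 0.2063]
eef_rot: [0.703, 0.712, 0.002, 0.004]
contact_force: [0.2, -0.9, 0.8]
opening: 0.573
finger_force: 0.0
```

```bash
python3 -c "
from h import *
c,p,d=snap('wrist','w17');P=cloud(c,d,True)
for k,f in enumerate(flasks(c,p,z=.03,box=(.3,.75,-.6,-.1))): 
    o=pose(f,k,1.57); u,v=proj(c,[*f['c'],.03],True).astype(int); print(f['size'].round(1),o[0].round(4),o[1].round(3),(o[0]-[.5225,-.3588]).round(3),'z',P[v-25:v+26,u,2][::10].round(3))
c,p,d=snap('side','s17');P=cloud(c,d);print([P[v,271].round(3).tolist() for v in range(186,194,2)])
t,_,_=snap('top','t17')
cv2.imwrite('pics/f17.png',np.hstack([cv2.resize(cv2.imread('pics/w17.png'),(400,300)),cv2.resize(cv2.imread('pics/s17.png'),(400,300))]))"
```

```text
[43.1 67.4] [ 0.4155 -0.3451] 1.586 [-0.107  0.014] z [0.028 0.029 0.03  0.029 0.03  0.029]
[42.7 66.9] [ 0.4878 -0.3461] 1.547 [-0.035  0.013] z [0.029 0.029 0.029 0.029 0.03  0.031]
[42.  67.3] [ 0.5602 -0.3408] 1.586 [0.038 0.018] z [0.031 0.03  0.03  0.029 0.03  0.029]
[41.8 66.4] [ 0.6312 -0.3429] 1.583 [0.109 0.016] z [0.028 0.029 0.029 0.03  0.03  0.029]
[[0.645, 0.121, 0.067], [0.634, 0.027, 0.167], [0.633, 0.017, 0.17], [0.633, 0.014, 0.165]]
```

View pics/f17.png

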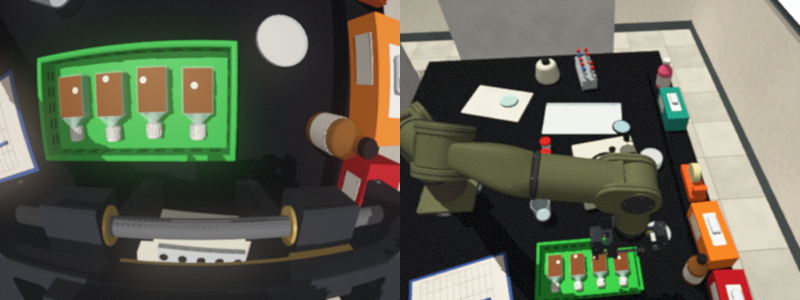

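All four flasks lie flat in the basket, in a row near (75,95) to (198,95) in the left half of the picture. The pen head is back up at z ≈ 0.168 and the arm is clear.

```bash
python3 -c "
from plant import finish_job
print(finish_job())"
```

```text
the job is handed in; nothing more can be done
None
```

I dotted all four flasks in order (flask1 to flask4), set them flat in the green basket colony side up, and handed the job in at about 63 s; no verdict came back, so the dots rest on my position and force readings.

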